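# Date-stamp the pantry tins

## Robot

A 6-joint arm with a two-finger parallel gripper is mounted at the origin on the work surface. World frame = base frame: x ahead of the robot, y to its left, z up, the work surface at z = 0. Lengths are in m, angles in rad, forces in N, time in s.
With the tool pointing down it reaches from about 0.375 to 0.975 m from the base axis. Payload 3.8 kg.
Tool frame: the origin (TCP) lies midway between the tips of the shut fingers; the grasp point (between the pads) lies 19 mm behind it; z points along the fingers, y is the line along which they close (so a half turn about z gives the same grasp; the last joint's range is limited). The gripper opens to 88 mm and grips with 3 to 60 N. Pads are 18 mm wide; open, the fingers measure 123 mm over their backs; the gripper's body (75 mm by 187 mm) begins 45 mm behind the grasp point.
Start: joints at [1.163, 0.264, 1.604, -0, 1.274, -0.037], TCP at [0.245, 0.629, 0.239] pointing down, gripper open.
Joint ranges: [-2.63, 2.63], [-0.94, 2.18], [0.31, 2.57], [-1.31, 4.45], [0, 2.66], [-2.55, 2.55]. Speed limits (rad/s): [2.57, 2.57, 3.14, 3.14, 3.14, 3.14].

## Interface

Orientations are given as a 3x3 rotation matrix whose columns are the frame's x, y, z axes.
In Python, from station import env gives the robot as it stands.
- The arm moves only by the tool send_rows, never from a script. Its argument "series" is a list of rows, each a list of 3 entries, a list of its own where there are three numbers: the shift along the tool's x, y, z in units of 40 mm (1.0 is 40 mm), then the turn, a rotation vector about the tool's x, y, z in degrees, then the opening, from 0 (shut) to 1 (fully open). A call has 1 to 12 rows; each row is the pose to reach, as a shift and turn from the pose commanded when the call began, along the tool's axes at that moment; what a row does not reach only later rows make up. A row lasts 1/10 s, in which the tool goes at most 50 mm and 8.59 degrees, less where a joint would pass 70% of its speed; a pose out of reach is approached as far as the arm can. A call with a gripper value outside its range is refused whole. The fingers move at their own pace and stop on an object; "grip_force" is the grip in N (left out, the last holds). Time passes only in rows, so rows that repeat a pose let the fingers close. It gives the time, the measured TCP pose, the force, the opening and the grip force at its end, in the units of the state.
- env.state(): the state, without advancing time (a new reading comes with each control period).
- env.camera(name): name is "scene" or "top" or "wrist"; returns a dict with "color" (384x512x3 uint8, blue, green, red), "fovy" (degrees; the focal length in pixels is half the picture's height over the tangent of half this angle, whatever the lens; pixels are square), "cx", "cy" (the principal point, pixels), "rvec" (rotation vector, rad) and "tvec" (3), from world to camera coordinates, as OpenCV has them. Camera axes: x right, y down, z forward; pixel columns grow to the right and rows downward; lengths in m; the calibration is good to about 2 mm. A picture is of the moment at which its call begins. There is no depth.
- env.sign_off(): hands the job in; it is judged then, once.
The state is a dict: "time": time; "joint_positions": joint angles; "qd": joint speeds; "joint_torque": joint torques, N m; "tool_pos": TCP position; "tool_rot": TCP orientation; "contact_force": force on the tool from outside, world axes, zero at the start; "wrist_torque": the same for the moment, N m; "gripper_width": opening from 0.0 (shut) to 1.0 (fully open); "grip_force": force on a finger pad.
Only numpy, scipy, OpenCV 4.12 (cv2) and the standard library are available. Lean on these libraries where they do the work, as an engineer would, in place of code of your own. Each camera call takes 0.05 s, during which the arm holds its last target. There are 200 camera calls.

## Task

Clear the amber jar off the stamping bed and the yellow-labelled food can out of the lever's way, standing both upright in the red tub, and then swing the lever to the yellow mark. Then stamp every flat tin there is, in the order green, blue, orange (some may be missing): lay it inside the white outline, let go, push the plunger down until its pad presses on the lid, let it come up, and lay the tin flat on the floor of the white crate. Press the plunger only with the lever on yellow; when all are stamped swing the lever back to the red mark, and leave everything else alone.

Things in the scene. Friction and masses are not known exactly. Their poses are not given: they have to be found in the camera images.
- press: date-stamp press on a grey board 12 mm thick; local x runs from its open front (towards the robot) to its column at the back (x 96 to 128 mm, 40 mm wide, 162 mm high); blue head 36 mm wide over x 25 to 130 mm, from 125 to 155 mm above the table. Origin on the table surface, 5 mm behind the bed centre. The lever is on its right (-y)
- bed (a point): centre of the white rectangular outline (131 x 44 mm inside, long way along the press's x) painted on the board's top, at the height of the board's top (12 mm over the table); axes are those of the press. The stamping pad hangs over the point 48 mm further back (+x) than this centre
- foot_top (a point): centre of the top of the plunger's black mushroom knob (42 mm across, flat 32 mm top), about 232 mm over the table when up; push it straight down; it moves with the plunger
- foot_pad (a point): centre of the underside of the rubber stamping pad (24 mm across) at the foot of the plunger; 75 mm above the board when up
- foot (a joint): plunger travel in m: 0 = up (its spring, 2 to 8 N, holds it up), grows as it is pressed, at most 0.056. With the pad on the lid of a tin on the bed it reads 0.045 (green), 0.035 (blue), 0.025 (orange)
- lever (a joint): release lever angle in rad: 0 = over the red mark, 0.80 = over the yellow mark, 1.30 = end stop over the white mark. It swings level, clockwise seen from above as the value grows, and stays where it is left (about 1.2 N at the knob)
- lever_knob (a point): centre of the lever's upright black cylindrical knob, 22 mm diameter, its top 22 mm above this point, free to grip for 30 mm below this point; 105 mm from the pivot
- lever_pivot (a point): point on the lever's vertical hinge axis at the height of lever_knob
- jar: amber glass jar with brass lid, 48 mm diameter, 72 mm tall, standing on the bed; origin at the centre of its underside, z up
- can: food can with yellow label, 54 mm diameter, 90 mm tall, standing on the board in the lever's path; origin at the centre of its underside, z up
- tub: shallow red tub, open above, 220 x 140 mm (x by y), 30 mm high, 4 mm walls and floor; fixed; origin at the centre of its underside
- crate: shallow white crate, open above, 160 x 240 mm (x by y), 35 mm high, 4 mm walls and floor; fixed; origin at the centre of its underside
- tin_green: flat green lidded tin, 130 x 40 mm (its x by y) and 30 mm thick, with a paper label on the lid; may be absent; origin at the centre of its underside, z up
- tin_blue: flat blue lidded tin, 130 x 40 mm (its x by y) and 40 mm thick, with a paper label on the lid; may be absent; origin at the centre of its underside, z up
- tin_orange: flat orange lidded tin, 130 x 40 mm (its x by y) and 50 mm thick, with a paper label on the lid; may be absent; origin at the centre of its underside, z up
- sauce_bottle: bystander, leave alone: tall green glass bottle with a red cap, 52 mm across, 190 mm tall, standing; origin at the centre of its underside
- oil_bottle: bystander, leave alone: tall amber bottle with a black cap, 60 mm across, 200 mm tall; origin at the centre of its underside
- mug: bystander, leave alone: blue ceramic mug, 80 mm across, 85 mm tall; origin at the centre of its underside
- spice_jar: bystander, leave alone: small clear jar with a green lid, 40 mm across, 55 mm tall, standing between the press and the crate; origin at the centre of its underside
- tea_box: bystander, leave alone: cardboard box 70 x 110 x 50 mm; origin at the centre of its underside
- match_box: bystander, leave alone: small blue box 40 x 70 x 22 mm lying in front of the press; origin at the centre of its underside

How it is judged:
On the way, in this order (a step that is already met when the one before it is completed fails the run):
1. the jar and the can both stand upright in the red tub, let go (x of jar in the frame of tub between -0.1 and 0.1 m and y of jar in the frame of tub between -0.06 and 0.06 m and z of each of jar, can in the frame of tub below 0.02 m and angle between each of jar, can's own z axis and vertical below 0.2 rad and x of can in the frame of tub between -0.1 and 0.1 m and y of can in the frame of tub between -0.06 and 0.06 m and contact force between the fingers and jar below 0.1 N and contact force between the fingers and can below 0.1 N), for 0.2 s.
2. the lever is on the yellow mark (0.80 rad, within 0.12) (value of joint lever between 0.68 and 0.92 rad), for 0.4 s.
3. the green tin lies on the bed within the outline (12 mm, 0.17 rad), let go, and the plunger's pad presses on its lid (x of tin_green in the frame of bed between -0.012 and 0.012 m and y of tin_green in the frame of bed between -0.012 and 0.012 m and z of tin_green in the frame of bed below 0.006 m and angle between the x axis of tin_green and the x axis of bed, either way round below 0.17 rad and contact force between foot and tin_green above 1 N and contact force between the fingers and tin_green below 0.1 N), for 0.2 s.
4. the blue tin lies on the bed within the outline (12 mm, 0.17 rad), let go, and the plunger's pad presses on its lid (x of tin_blue in the frame of bed between -0.012 and 0.012 m and y of tin_blue in the frame of bed between -0.012 and 0.012 m and z of tin_blue in the frame of bed below 0.006 m and angle between the x axis of tin_blue and the x axis of bed, either way round below 0.17 rad and contact force between foot and tin_blue above 1 N and contact force between the fingers and tin_blue below 0.1 N), for 0.2 s.
5. the orange tin lies on the bed within the outline (12 mm, 0.17 rad), let go, and the plunger's pad presses on its lid (x of tin_orange in the frame of bed between -0.012 and 0.012 m and y of tin_orange in the frame of bed between -0.012 and 0.012 m and z of tin_orange in the frame of bed below 0.006 m and angle between the x axis of tin_orange and the x axis of bed, either way round below 0.17 rad and contact force between foot and tin_orange above 1 N and contact force between the fingers and tin_orange below 0.1 N), for 0.2 s.
At the end, for the whole second after the job is handed in: Every tin present lies flat and still on the crate floor (within 0.12 rad), the jar and the can stand upright in the tub (within 0.2 rad), the lever is back on the red mark (below 0.12 rad) and the plunger is up (within 5 mm) (x of tin_green in the frame of crate between -0.055 and 0.055 m and y of tin_green in the frame of crate between -0.11 and 0.11 m and z of each of tin_green, tin_blue, tin_orange in the frame of crate below 0.015 m and angle between each of tin_green, tin_blue, tin_orange's own z axis and vertical below 0.12 rad and linear speed of each of tin_green, tin_blue, tin_orange below 0.03 m/s and x of tin_blue in the frame of crate between -0.055 and 0.055 m and y of tin_blue in the frame of crate between -0.11 and 0.11 m and x of tin_orange in the frame of crate between -0.055 and 0.055 m and y of tin_orange in the frame of crate between -0.11 and 0.11 m and x of jar in the frame of tub between -0.1 and 0.1 m and y of jar in the frame of tub between -0.06 and 0.06 m and z of each of jar, can in the frame of tub below 0.02 m and angle between each of jar, can's own z axis and vertical below 0.2 rad and x of can in the frame of tub between -0.1 and 0.1 m and y of can in the frame of tub between -0.06 and 0.06 m and value of joint lever below 0.12 rad and value of joint foot below 0.005 m); the robot touches nothing.
It fails at once if the plunger is pressed more than 20 mm while the lever is off the yellow mark (by more than 0.17 rad) (value of joint foot above 0.02 m and (value of joint lever below 0.63 rad or value of joint lever above 0.97 rad)).
It fails at once if a bystander (bottle, mug, spice jar, tea box, match box) is moved by more than 40 mm (distance of any of sauce_bottle, oil_bottle, mug, spice_jar, tea_box, match_box from where it was at the start of the episode above 0.04 m).
Of tin_green, tin_blue, tin_orange only 1 to 2 are there at a start; the rules pass over those that are not, and their reading is None.
At some moment in a run one of tin_green, tin_blue, tin_orange may be knocked a few centimetres aside while the robot is not near it.
It also fails if it takes over 210 s, if anything falls off the work surface, if the arm or the gripper's body presses on something with over 40 N, if the wrist force passes 120 N, or if a joint passes its speed limit or range.

## Working session

There is one attempt and no reset: what is moved stays moved. The work goes in short steps, Python scripts to look and compute and a tool call to move; the robot and the scene stay as the last step left them, time stands still between calls to the robot, and variables do not carry over. Pictures are saved under pics/ and viewed, at most 14 in all, crops included, and the job is handed in when it is done.

Besides the shell and the picture viewer there is one more tool, called after ">>>" as name(argument=value, ...) on one line, values as JSON. send_rows: Moves the arm, as the interface text tells. Its arguments: {"type":"object","properties":{"series":{"type":"array"},"grip_force":{"type":"number"}},"required":["series"]}

```bash
ls; mkdir -p pics; cat > h.py <<'E'
import numpy as np, cv2
from station import env
def cam(n):
    c=env.camera(n); c['R']=cv2.Rodrigues(np.array(c['rvec'],float))[0]; c['t']=np.array(c['tvec'],float).ravel()
    c['f']=192/np.tan(np.radians(c['fovy'])/2); return c
def ray(c,u,v,z):
    d=c['R'].T@np.array([(u-c['cx'])/c['f'],(v-c['cy'])/c['f'],1]); o=-c['R'].T@c['t']
    return o+d*(z-o[2])/d[2]
def px(c,p):
    q=c['R']@np.array(p,float)+c['t']; return np.array([c['cx'],c['cy']])+c['f']*q[:2]/q[2]
E
python3 - <<'E'
from h import *
for n in ('top','scene'):
    c=cam(n); cv2.imwrite(f'pics/{n}0.png',cv2.resize(c['color'],(800,600),interpolation=cv2.INTER_CUBIC))
    print(n,c['fovy'],c['cx'],c['cy'],-c['R'].T@c['t'],c['R'].tolist())
s=env.state();print(s['tool_rot'],s['tool_pos'],s['gripper_width'])
E
```

```text
pics
top 49.009279622276935 248.94027331807095 191.67595561950426 [ 0.30717305 -0.00468739  1.35249505] [[-0.009095131786121868, -0.9999577970448592, 0.0012971919614897104], [-0.9745216546013336, 0.008573025654401878, -0.2241295338508693], [0.22410895406224196, -0.003302629304182181, -0.9745584997057936]]
scene 44.59873884471657 244.0907578755282 186.07935261124516 [ 1.46295397 -0.43019257  0.79283191] [[0.4205492607826896, 0.9072691887153618, 0.0009687429497605704], [0.48829132068974335, -0.22543898638950666, -0.8430592206688319], [-0.7646632627465502, 0.3550209608226551, -0.5378198694566417]]
[[-9.32033568e-01  3.62371155e-01 -7.57219844e-04]
 [ 3.62371945e-01  9.32031698e-01 -1.86725198e-03]
 [ 2.91146391e-05 -2.01473676e-03 -9.99997970e-01]] [0.2443587  0.62852933 0.23751713] 1.0058973444308597
```

View pics/top0.png

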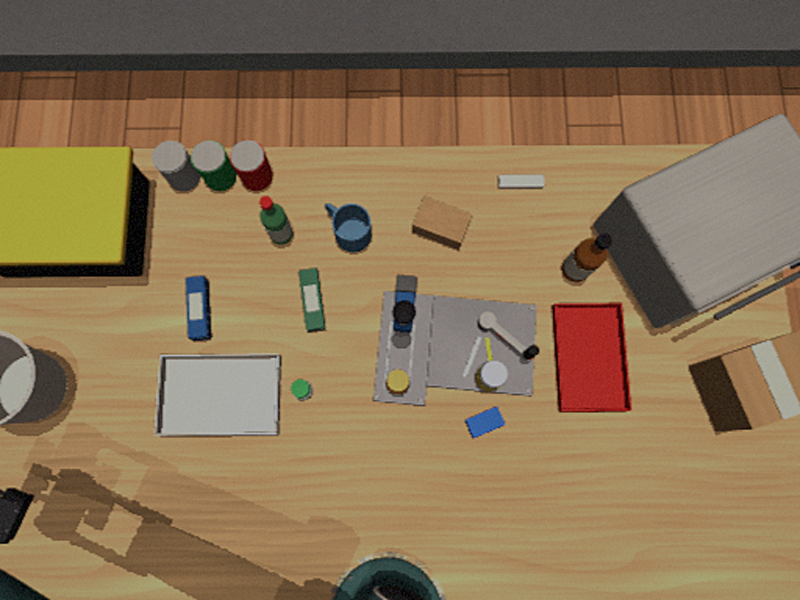

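View pics/scene0.png

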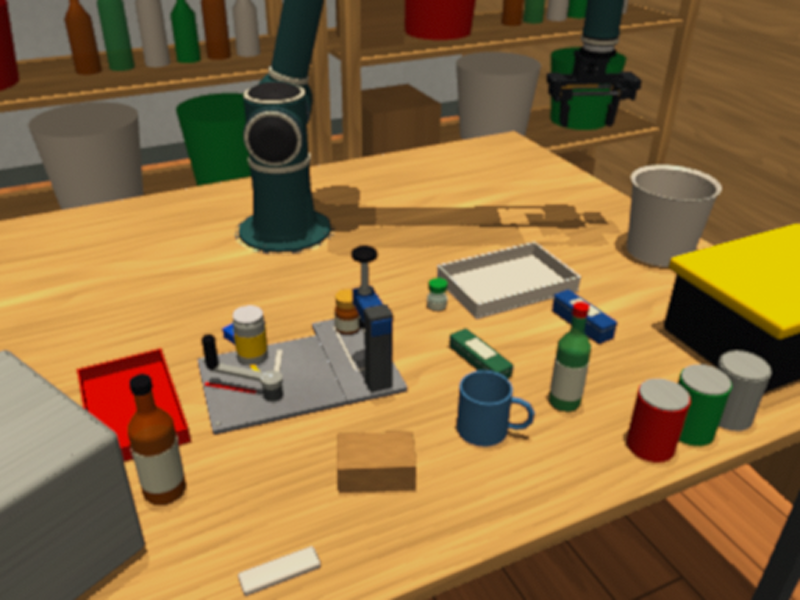

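```bash
cat >> h.py <<'E'
from scipy.optimize import minimize
def box(a,b,z0,z1): return np.array([[x,y,z] for x in(-a/2,a/2) for y in(-b/2,b/2) for z in(z0,z1)])
def cyl(d,z0,z1): return np.array([[d/2*np.cos(t),d/2*np.sin(t),z] for t in np.linspace(0,2*np.pi,40) for z in(z0,z1)])
def mask(c,lo,hi,roi):
    h=cv2.cvtColor(c['color'],cv2.COLOR_BGR2HSV); m=cv2.inRange(h,np.array(lo),np.array(hi)); k=np.zeros_like(m)
    u0,v0,u1,v1=roi; k[v0:v1,u0:u1]=m[v0:v1,u0:u1]
    n,l,s,_=cv2.connectedComponentsWithStats(k); i=1+np.argmax(s[1:,4]); return (l==i).astype(np.uint8)
def hull(m):
    p=cv2.convexHull(cv2.findNonZero(m)); o=np.zeros_like(m); cv2.fillConvexPoly(o,p,1); return o
def fit(c,m,pts,x0):
    m=hull(m); S=8; M=cv2.resize(m,None,fx=S,fy=S,interpolation=cv2.INTER_NEAREST)
    def cost(p):
        cs,sn=np.cos(p[2]),np.sin(p[2]); P=[px(c,[p[0]+cs*q[0]-sn*q[1],p[1]+sn*q[0]+cs*q[1],q[2]]) for q in pts]
        P=((np.array(P)+.5)*S).astype(np.int32); o=np.zeros_like(M); cv2.fillConvexPoly(o,cv2.convexHull(P),1)
        return 1-(o&M).sum()/(o|M).sum()
    sim=np.array([x0]+[np.array(x0)+d for d in np.diag([.015,.015,.2])])
    r=minimize(cost,x0,method='Nelder-Mead',options=dict(initial_simplex=sim,xatol=2e-4,fatol=1e-4)); return r.x.round(4),round(1-r.fun,3)
def v8(c,U,V,z): return ray(c,(U+.5)*.64-.5,(V+.5)*.64-.5,z)
E
python3 - <<'E'
from h import *
c=cam('top')
def go(n,lo,hi,roi8,pts,z):
    roi=[int(.64*r) for r in roi8]; m=mask(c,lo,hi,roi); u,v=cv2.findNonZero(m).reshape(-1,2).mean(0); p=ray(c,u,v,z)
    a=cv2.minAreaRect(cv2.findNonZero(m)); print(n,m.sum(),p.round(3),fit(c,m,pts,[p[0],p[1],0.1]), a[1:])
go('green',(35,60,20),(95,255,255),(290,260,335,340),box(.13,.04,0,.03),.02)
go('blue',(100,90,20),(130,255,255),(175,265,222,350),box(.13,.04,0,.04),.02)
go('tub',(0,120,40),(10,255,255),(545,295,640,420),box(.22,.14,.0,.03),.01)
go('jarlid',(15,90,60),(35,255,255),(380,365,415,400),cyl(.046,.06,.072),.07)
cr=c['color'][170:270,230:360]; cv2.imwrite('pics/press.png',cv2.resize(cr,None,fx=6,fy=6,interpolation=cv2.INTER_CUBIC)) 
for n,U,V,z in [('crateTL',160,355,.035),('crateTR',280,354,.035),('crateBL',156,436,.035),('crateBR',280,435,.035),('can',493,374,.09),('plknob',403,313,.232),('jar',398,381,.072),('spice',301,389,.055),('match',485,422,.022),('mug',352,227,.085),('sauceb',267,203,.19)]: print(n,v8(c,U,V,z).round(4))
E
```

```text
green 311 [0.615 0.151 0.02 ] (array([0.6166, 0.1523, 0.1444]), np.float64(0.925)) ((39.318702697753906, 12.159061431884766), 82.40535736083984)
blue 387 [0.598 0.385 0.02 ] (array([0.6   , 0.3868, 0.1242]), np.float64(0.903)) ((40.2401237487793, 14.031719207763672), 87.27368927001953)
tub 2994 [ 0.49  -0.421  0.01 ] (array([ 0.4915, -0.4194, -0.0074]), np.float64(0.986)) ((71.66267395019531, 46.47988510131836), 86.34777069091797)
jarlid 172 [ 0.441 -0.024  0.07 ] (array([ 0.4413, -0.0239,  0.1056]), np.float64(0.922)) ((14.0, 14.0), 90.0)
crateTL [0.5001 0.4536 0.035 ]
crateTR [0.4999 0.212  0.035 ]
crateBL [0.3402 0.4505 0.035 ]
crateBR [0.3399 0.2076 0.035 ]
can [ 0.4496 -0.2067  0.09  ]
plknob [ 0.541  -0.0322  0.232 ]
jar [ 0.4397 -0.0245  0.072 ]
spice [0.4275 0.1656 0.055 ]
match [ 0.3619 -0.1974  0.022 ]
mug [0.7507 0.0652 0.085 ]
sauceb [0.7627 0.2189 0.19  ]
```

View pics/press.png

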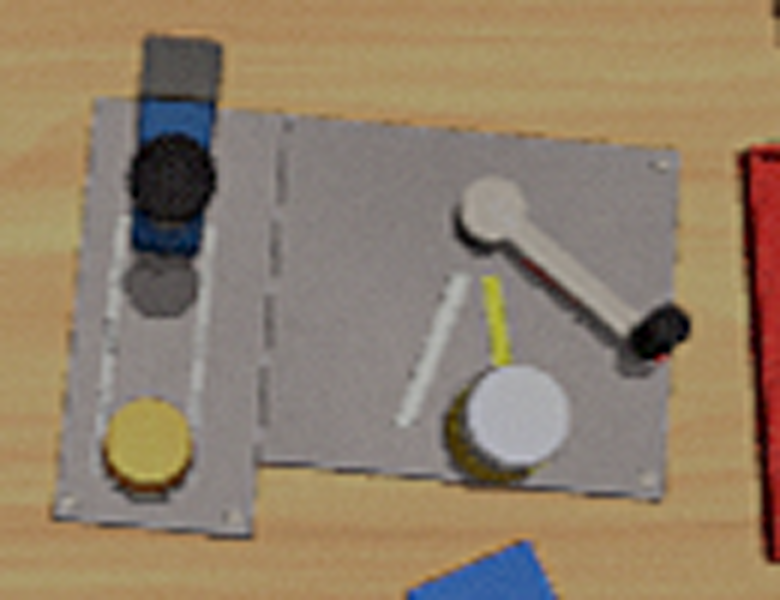

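```bash
cat >> h.py <<'E'
def tri(c1,a,c2,b):
    A=[];B=[]
    for c,u in((c1,a),(c2,b)):
        o=-c['R'].T@c['t'];d=c['R'].T@np.array([(u[0]-c['cx'])/c['f'],(u[1]-c['cy'])/c['f'],1]);d/=np.linalg.norm(d)
        P=np.eye(3)-np.outer(d,d);A.append(P);B.append(P@o)
    p=np.linalg.solve(sum(A),sum(B)); return p,[np.linalg.norm(P@p-b) for P,b in zip(A,B)]
E
python3 - <<'E'
from h import *
c=cam('top');s=cam('scene')
k=lambda X,Y:(230+(X+.5)/6-.5,170+(Y+.5)/6-.5)
for n,X,Y,z in [('boardTL',97,100,.012),('boardBL',55,518,.012),('boardBR',250,536,.012),('L1',122,225,.012),('L2',103,430,.012),('R1',208,235,.012),('R2',195,425,.012),('col L',144,38,.162),('col R',222,42,.162),('plknob',173,178,.232),('can',518,416,.09),('jar',148,442,.072)]: print(n,ray(c,*k(X,Y),z).round(4))
e=lambda U,V:((U+.5)*.64-.5,(V+.5)*.64-.5)
print('knobtop',tri(c,k(665,325),s,e(208,340)))
print('pivtop',tri(c,k(494,210),s,e(271,380)))
print('can top',tri(c,k(518,416),s,e(249,315)))
print('plunger',tri(c,k(173,178),s,e(365,253)))
cr=s['color'][190:290,110:270]; cv2.imwrite('pics/press_s.png',cv2.resize(cr,None,fx=5,fy=5,interpolation=cv2.INTER_CUBIC)) 
E
```

```text
boardTL [0.6338 0.0011 0.012 ]
boardBL [0.4078 0.0248 0.012 ]
boardBR [ 0.3975 -0.0775  0.012 ]
L1 [ 0.5642 -0.0119  0.012 ]
L2 [ 0.4538 -0.0008  0.012 ]
R1 [ 0.5583 -0.0582  0.012 ]
R2 [ 0.456  -0.0496  0.012 ]
col L [ 0.6281 -0.0227  0.162 ]
col R [ 0.6258 -0.0607  0.162 ]
plknob [ 0.5435 -0.0341  0.232 ]
can [ 0.4504 -0.2085  0.09  ]
jar [ 0.4409 -0.0237  0.072 ]
knobtop (array([ 0.49379364, -0.28378855,  0.09971026]), [np.float64(0.0013350579828548441), np.float64(0.001335057982854817)])
pivtop (array([ 0.56436685, -0.20790971,  0.044349  ]), [np.float64(0.00015114977671936507), np.float64(0.0001511497767193556)])
can top (array([ 0.44967814, -0.20624447,  0.09837165]), [np.float64(0.0009185021019050751), np.float64(0.0009185021019051416)])
plunger (array([ 0.54502664, -0.03362606,  0.22585001]), [np.float64(0.000634016094221204), np.float64(0.0006340160942211484)])
```

View pics/press_s.png

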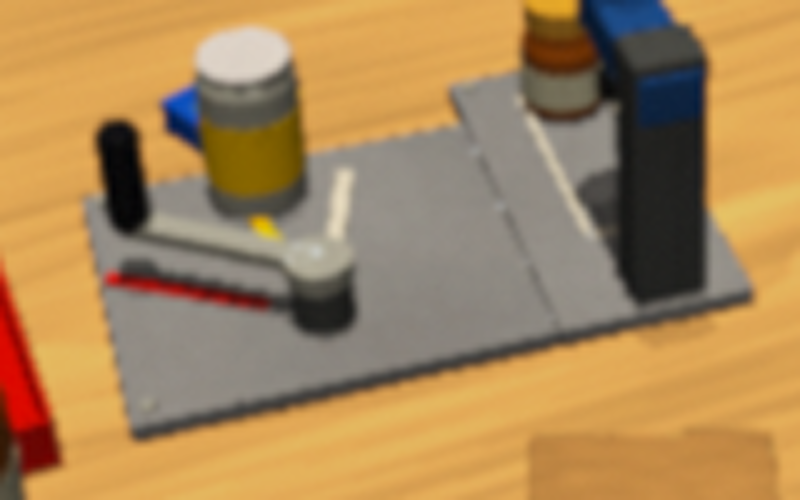

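```bash
cat >> h.py <<'E'
from scipy.spatial.transform import Rotation as Ro
BED=np.array([.4968,-.0289]);PY=-.103
def plan(x,y,z,yaw):
    s=env.state();R=np.array(s['tool_rot']);yv=np.array([np.cos(yaw),np.sin(yaw),0]);zv=np.array([0,0,-1.]);T=np.c_[np.cross(yv,zv),yv,zv]
    d=R.T@(np.array([x,y,z])-s['tool_pos'])/.04; r=np.degrees(Ro.from_matrix(R.T@T).as_rotvec())
    print('t',round(s['time'],2),'pos',np.round(s['tool_pos'],4),'shift',d.round(2),'turn',r.round(1),'w',round(s['gripper_width'],3),'F',np.round(s['contact_force'],1),'gf',round(s['grip_force'],1)); return R
E
python3 - <<'E'
from h import *
plan(.4396,-.0237,.16,1.468)
E
```

```text
t 0.25 pos [0.2445 0.6288 0.2381] shift [-10.46 -13.43   1.97] turn [ -0.1  -0.  -15.4] w 1.001 F [ 0.3 -0.7 -0.5] gf 0.0
```

>>> send_rows(series=[[[-10.46, -13.43, 1.0], [0, 0, -15.4], 0.8], [[-10.46, -13.43, 1.0], [0, 0, -15.4], 0.8], [[-10.46, -13.43, 1.0], [0, 0, -15.4], 0.8], [[-10.46, -13.43, 1.0], [0, 0, -15.4], 0.8], [[-10.46, -13.43, 1.0], [0, 0, -15.4], 0.8], [[-10.46, -13.43, 1.0], [0, 0, -15.4], 0.8], [[-10.46, -13.43, 1.0], [0, 0, -15.4], 0.8], [[-10.46, -13.43, 1.0], [0, 0, -15.4], 0.8], [[-10.46, -13.43, 1.0], [0, 0, -15.4], 0.8], [[-10.46, -13.43, 1.0], [0, 0, -15.4], 0.8], [[-10.46, -13.43, 1.0], [0, 0, -15.4], 0.8], [[-10.46, -13.43, 1.0], [0, 0, -15.4], 0.8]], grip_force=20)

```text
time: 1.45
tool_pos: [0.4166, 0.0534, 0.2038]
tool_rot: [[-0.995, 0.102, 0.001], [0.102, 0.995, 0.0], [-0.001, 0.0, -1.0]]
contact_force: [-0.2, 0.5, -0.1]
gripper_width: 0.802
grip_force: 0.0
```

```bash
python3 - <<'E'
from h import *
plan(.4396,-.0237,.038,1.468)
E
```

```text
t 1.45 pos [0.4166 0.0534 0.2038] shift [-0.76 -1.86  4.15] turn [0.  0.1 0.1] w 0.802 F [-0.2  0.5 -0.1] gf 0.0
```

>>> send_rows(series=[[[-0.76, -1.86, 1], [0, 0, 0], 0.8], [[-0.76, -1.86, 1], [0, 0, 0], 0.8], [[-0.76, -1.86, 1], [0, 0, 0], 0.8], [[-0.76, -1.86, 1], [0, 0, 0], 0.8]])

```text
time: 1.85
tool_pos: [0.4386, -0.0222, 0.1631]
tool_rot: [[-0.995, 0.104, -0.002], [0.104, 0.995, 0.001], [0.002, 0.0, -1.0]]
contact_force: [0.2, 0.1, 0.2]
gripper_width: 0.805
grip_force: 0.0
```

```bash
python3 - <<'E'
from h import *
plan(.4396,-.0237,.038,1.468)
E
```

```text
t 1.85 pos [ 0.4386 -0.0222  0.1631] shift [-0.03 -0.04  3.13] turn [ 0.  -0.1 -0.1] w 0.805 F [0.2 0.1 0.2] gf 0.0
```

>>> send_rows(series=[[[-0.03, -0.02, 1], [0, 0, 0], 0.8], [[-0.03, -0.02, 2], [0, 0, 0], 0.8], [[-0.03, -0.02, 2.7], [0, 0, 0], 0.8], [[-0.03, -0.02, 3.13], [0, 0, 0], 0.8], [[-0.03, -0.02, 3.13], [0, 0, 0], 0.4], [[-0.03, -0.02, 3.13], [0, 0, 0], 0.4], [[-0.03, -0.02, 3.13], [0, 0, 0], 0.4], [[-0.03, -0.02, 3.13], [0, 0, 0], 0.4], [[-0.03, -0.02, 3.13], [0, 0, 0], 0.4]])

```text
time: 2.75
tool_pos: [0.4417, -0.0225, 0.04]
tool_rot: [[-0.995, 0.102, 0.003], [0.102, 0.995, 0.0], [-0.003, 0.001, -1.0]]
contact_force: [-0.1, 1.9, 5.8]
gripper_width: 0.536
grip_force: 20.0
```

```bash
python3 - <<'E'
from h import *
plan(.4396,-.0237,.17,1.468)
plan(.445,-.419,.17,1.468)
E
```

```text
t 2.75 pos [ 0.4417 -0.0225  0.04  ] shift [ 0.04 -0.03 -3.25] turn [0.  0.2 0. ] w 0.536 F [-0.1  1.9  5.8] gf 20.0
t 2.75 pos [ 0.4417 -0.0225  0.04  ] shift [-1.1  -9.85 -3.25] turn [0.  0.2 0. ] w 0.536 F [-0.1  1.9  5.8] gf 20.0
```

>>> send_rows(series=[[[0, 0, -1.2], [0, 0, 0], 0.4], [[0, 0, -2.4], [0, 0, 0], 0.4], [[0, 0, -3.4], [0, 0, 0], 0.4], [[-0.1, -1.2, -3.4], [0, 0, 0], 0.4], [[-0.2, -2.4, -3.4], [0, 0, 0], 0.4], [[-0.4, -3.6, -3.4], [0, 0, 0], 0.4], [[-0.5, -4.8, -3.4], [0, 0, 0], 0.4], [[-0.7, -6.0, -3.4], [0, 0, 0], 0.4], [[-0.8, -7.2, -3.4], [0, 0, 0], 0.4], [[-0.9, -8.4, -3.4], [0, 0, 0], 0.4], [[-1.1, -9.4, -3.4], [0, 0, 0], 0.4], [[-1.1, -9.85, -3.4], [0, 0, 0], 0.4]])

```text
time: 3.95
tool_pos: [0.4435, -0.4227, 0.1742]
tool_rot: [[-0.995, 0.104, 0.0], [0.104, 0.995, -0.001], [-0.001, -0.001, -1.0]]
contact_force: [0.3, -0.5, -2.1]
gripper_width: 0.539
grip_force: 20.0
```

```bash
python3 - <<'E'
from h import *
plan(.445,-.419,.034,1.468)
E
```

```text
t 3.95 pos [ 0.4435 -0.4227  0.1742] shift [-0.03  0.1   3.51] turn [-0.1  0.  -0.1] w 0.539 F [ 0.3 -0.5 -2.1] gf 20.0
```

>>> send_rows(series=[[[-0.03, 0.1, 1], [0, 0, 0], 0.4], [[-0.03, 0.1, 2], [0, 0, 0], 0.4], [[-0.03, 0.1, 2.9], [0, 0, 0], 0.4], [[-0.03, 0.1, 3.3], [0, 0, 0], 0.4], [[-0.03, 0.1, 3.5], [0, 0, 0], 0.4], [[-0.03, 0.1, 3.5], [0, 0, 0], 0.4]])

```text
time: 4.55
tool_pos: [0.4455, -0.415, 0.0343]
tool_rot: [[-0.995, 0.102, -0.0], [0.102, 0.995, 0.001], [0.001, 0.0, -1.0]]
contact_force: [0.5, -0.2, -0.8]
gripper_width: 0.539
grip_force: 20.0
```

```bash
python3 - <<'E'
from h import *
plan(.445,-.419,.032,1.468)
E
```

```text
t 4.55 pos [ 0.4455 -0.415   0.0343] shift [ 0.   -0.1   0.06] turn [ 0.  -0.   0.1] w 0.539 F [ 0.5 -0.2 -0.8] gf 20.0
```

>>> send_rows(series=[[[0, -0.05, 0.06], [0, 0, 0], 0.4], [[0, -0.05, 0.06], [0, 0, 0], 0.4], [[0, -0.05, 0.06], [0, 0, 0], 0.72], [[0, -0.05, 0.06], [0, 0, 0], 0.72], [[0, -0.05, 0.06], [0, 0, 0], 0.72], [[0, -0.05, -0.8], [0, 0, 0], 0.72], [[0, -0.05, -1.8], [0, 0, 0], 0.76], [[0, -0.05, -2.9], [0, 0, 0], 0.76], [[0, -0.05, -3.6], [0, 0, 0], 0.76]])

```text
time: 5.45
tool_pos: [0.4463, -0.4184, 0.1825]
tool_rot: [[-0.995, 0.102, 0.003], [0.102, 0.995, -0.003], [-0.004, -0.003, -1.0]]
contact_force: [0.6, 0.4, 0.3]
gripper_width: 0.764
grip_force: 0.0
```

```bash
python3 - <<'E'
from h import *
plan(.449,-.2066,.18,1.468)
c=cam('top')
m=mask(c,(15,90,60),(35,255,255),[int(.64*r) for r in (550,300,635,410)]); u,v=cv2.findNonZero(m).reshape(-1,2).mean(0); print(m.sum(),ray(c,u,v,.076))
E
```

```text
t 5.45 pos [ 0.4463 -0.4184  0.1825] shift [0.47 5.27 0.04] turn [-0.2  0.2  0. ] w 0.764 F [0.6 0.4 0.3] gf 0.0
180 [ 0.46311746 -0.32457457  0.076     ]
```

>>> send_rows(series=[[[0.1, 1.2, 0], [0, 0, 0], 0.76], [[0.2, 2.4, 0], [0, 0, 0], 0.76], [[0.3, 3.6, 0], [0, 0, 0], 0.76], [[0.4, 4.7, 0], [0, 0, 0], 0.76], [[0.47, 5.27, 0], [0, 0, 0], 0.76], [[0.47, 5.27, 0], [0, 0, 0], 0.76]])

```text
time: 6.1
tool_pos: [0.4475, -0.2029, 0.178]
tool_rot: [[-0.995, 0.098, -0.0], [0.098, 0.995, 0.001], [0.0, 0.001, -1.0]]
contact_force: [-0.6, 0.6, 0.5]
gripper_width: 0.761
grip_force: 0.0
```

```bash
python3 - <<'E'
from h import *
plan(.449,-.2066,.053,1.468)
c=cam('wrist');cv2.imwrite('pics/w1.png',c['color'])
E
```

```text
t 6.1 pos [ 0.4475 -0.2029  0.178 ] shift [-0.05 -0.09  3.13] turn [ 0.  -0.   0.2] w 0.761 F [-0.6  0.6  0.5] gf 0.0
```

View pics/w1.png

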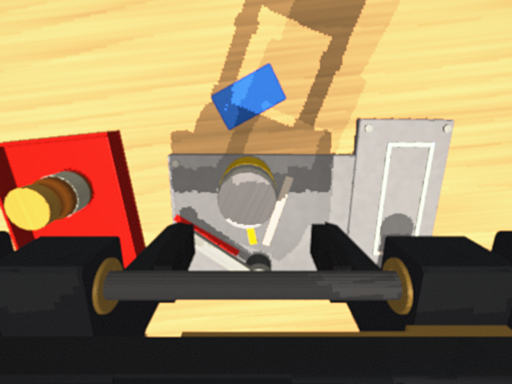

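The wrist picture shows the jar standing upright in the tub (lid near 30,208) and the can top at (248,200), centred between the fingertips. Descending on the can.

>>> send_rows(series=[[[-0.05, -0.07, 1], [0, 0, 0], 0.76], [[-0.05, -0.07, 2], [0, 0, 0], 0.76], [[-0.05, -0.07, 2.8], [0, 0, 0], 0.76], [[-0.05, -0.07, 3.13], [0, 0, 0], 0.76], [[-0.05, -0.07, 3.13], [0, 0, 0], 0.45], [[-0.05, -0.07, 3.13], [0, 0, 0], 0.45], [[-0.05, -0.07, 3.13], [0, 0, 0], 0.45], [[-0.05, -0.07, 3.13], [0, 0, 0], 0.45], [[-0.05, -0.07, 3.13], [0, 0, 0], 0.45]], grip_force=25)

```text
time: 7.05
tool_pos: [0.4503, -0.209, 0.0541]
tool_rot: [[-0.995, 0.102, 0.002], [0.102, 0.995, -0.001], [-0.002, -0.001, -1.0]]
contact_force: [0.1, 0.0, -2.2]
gripper_width: 0.605
grip_force: 24.9
```

```bash
python3 - <<'E'
from h import *
plan(.449,-.2066,.19,1.468)
plan(.535,-.419,.19,1.468)
E
```

```text
t 7.05 pos [ 0.4503 -0.209   0.0541] shift [ 0.03  0.05 -3.4 ] turn [-0.   0.1  0. ] w 0.605 F [ 0.1  0.  -2.2] gf 24.9
t 7.05 pos [ 0.4503 -0.209   0.0541] shift [-2.65 -5.01 -3.39] turn [-0.   0.1  0. ] w 0.605 F [ 0.1  0.  -2.2] gf 24.9
```

>>> send_rows(series=[[[0, 0, -1.2], [0, 0, 0], 0.45], [[0, 0, -2.4], [0, 0, 0], 0.45], [[0, 0, -3.4], [0, 0, 0], 0.45], [[-0.5, -1.0, -3.4], [0, 0, 0], 0.45], [[-1.0, -2.0, -3.4], [0, 0, 0], 0.45], [[-1.6, -3.0, -3.4], [0, 0, 0], 0.45], [[-2.1, -4.0, -3.4], [0, 0, 0], 0.45], [[-2.5, -4.7, -3.4], [0, 0, 0], 0.45], [[-2.65, -5.0, -3.4], [0, 0, 0], 0.45], [[-2.65, -5.0, -3.4], [0, 0, 0], 0.45]])

```text
time: 8.05
tool_pos: [0.5349, -0.4196, 0.1888]
tool_rot: [[-0.995, 0.103, -0.0], [0.103, 0.995, 0.0], [0.0, 0.0, -1.0]]
contact_force: [-0.3, 0.3, -2.9]
gripper_width: 0.606
grip_force: 24.9
```

```bash
python3 - <<'E'
from h import *
plan(.535,-.419,.048,1.468)
E
```

```text
t 8.05 pos [ 0.5349 -0.4196  0.1888] shift [-0.    0.01  3.52] turn [ 0. -0. -0.] w 0.606 F [-0.3  0.3 -2.9] gf 24.9
```

>>> send_rows(series=[[[0, 0, 1], [0, 0, 0], 0.45], [[0, 0, 2], [0, 0, 0], 0.45], [[0, 0, 3], [0, 0, 0], 0.45], [[0, 0, 3.4], [0, 0, 0], 0.45], [[0, 0, 3.55], [0, 0, 0], 0.45], [[0, 0, 3.55], [0, 0, 0], 0.45], [[0, 0, 3.55], [0, 0, 0], 0.8], [[0, 0, 3.55], [0, 0, 0], 0.8], [[0, 0, 3.55], [0, 0, 0], 0.8], [[0, 0, 2.6], [0, 0, 0], 0.8], [[0, 0, 1.5], [0, 0, 0], 0.8], [[0, 0, 0.3], [0, 0, 0], 0.8]])

```text
time: 9.25
tool_pos: [0.5342, -0.4181, 0.1781]
tool_rot: [[-0.995, 0.102, -0.001], [0.102, 0.995, 0.001], [0.001, 0.001, -1.0]]
contact_force: [0.3, -0.6, 0.3]
gripper_width: 0.8
grip_force: 0.0
```

```bash
python3 - <<'E'
from h import *
plan(.494,-.284,.13,1.468)
c=cam('wrist');cv2.imwrite('pics/w2.png',c['color'])
E
```

```text
t 9.25 pos [ 0.5342 -0.4181  0.1781] shift [1.34 3.23 1.21] turn [ 0.  -0.1  0. ] w 0.8 F [ 0.3 -0.6  0.3] gf 0.0
```

View pics/w2.png

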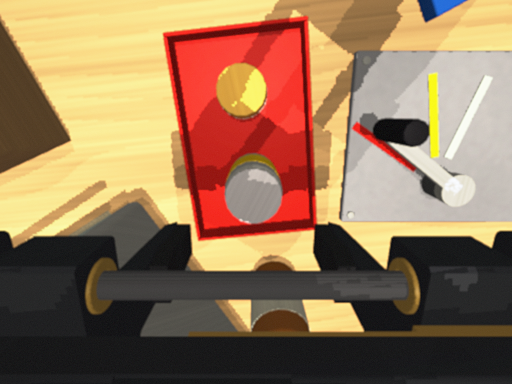

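Both jar and can stand upright in the tub (lids at 241,90 and 253,193). Now I'll measure the lever geometry more closely.

```bash
python3 - <<'E'
from h import *
c=cam('top'); cr=c['color'][190:260,295:355]; cv2.imwrite('pics/lev.png',cv2.resize(cr,None,fx=8,fy=8,interpolation=cv2.INTER_CUBIC)) 
E
```

```text
(no output)
```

View pics/lev.png

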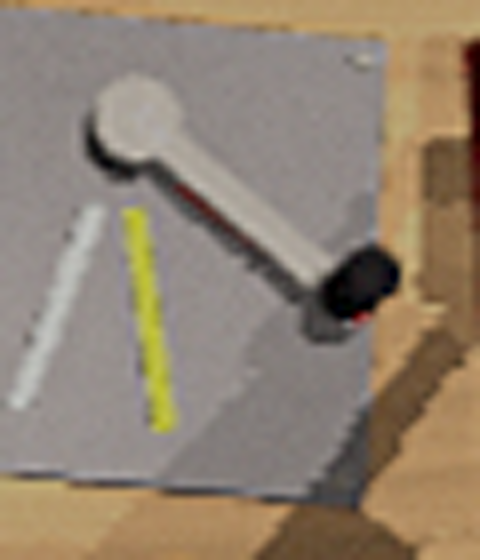

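```bash
python3 - <<'E'
from h import *
c=cam('top')
g=lambda X,Y,z: ray(c,295+(X+.5)/8-.5,190+(Y+.5)/8-.5,z)[:2]
y1,y2,w1,w2=[g(*p,.012) for p in((133,210),(164,430),(96,208),(18,405))]
a=lambda p,q:np.arctan2(*(q-p)[::-1])
dy,dw=y2-y1,w2-w1; t=np.linalg.solve(np.c_[dy,-dw],w1-y1); piv=y1+t[0]*dy
print('piv',piv,'ang y',a(y1,y2),'w',a(w1,w2), 'arm',a(g(165,150,.055),g(315,280,.055)),'capz', [g(140,113,z).round(4) for z in(.045,.055,.065)])
for z in(.09,.1,.11): print(z,g(370,268,z).round(4))
for th in(0,.8): 
    b=-2.225-th; print(th,piv+.105*np.array([np.cos(b),np.sin(b)]))
E
```

```text
piv [ 0.56272239 -0.20636341] ang y -3.045047437010153 w 2.733513324788044 arm -2.317715379470668 capz [array([ 0.5671, -0.2085]), array([ 0.5651, -0.207 ]), array([ 0.5631, -0.2054])]
0.09 [ 0.4976 -0.2859]
0.1 [ 0.4961 -0.2837]
0.11 [ 0.4946 -0.2815]
0 [ 0.498827   -0.28968435]
0.8 [ 0.45843526 -0.21857792]
```

```bash
python3 - <<'E'
from h import *
plan(.4965,-.285,.15,1.6)
E
```

```text
t 9.4 pos [ 0.5377 -0.4211  0.1841] shift [1.38 3.28 0.82] turn [-0.4  0.5 -7.5] w 0.801 F [ 0.1  0.4 -0.7] gf 0.0
```

>>> send_rows(series=[[[0.4, 1.0, 0.2], [0, 0, -3], 0.55], [[0.8, 2.0, 0.5], [0, 0, -7.5], 0.55], [[1.2, 2.9, 0.8], [0, 0, -7.5], 0.55], [[1.38, 3.28, 0.8], [0, 0, -7.5], 0.55], [[1.38, 3.28, 0.8], [0, 0, -7.5], 0.55]], grip_force=12)

```text
time: 9.9
tool_pos: [0.4919, -0.2802, 0.1441]
tool_rot: [[-1.0, -0.031, -0.002], [-0.031, 1.0, 0.001], [0.002, 0.001, -1.0]]
contact_force: [0.1, -0.3, 0.2]
gripper_width: 0.551
grip_force: 0.0
```

```bash
python3 - <<'E'
from h import *
plan(.4965,-.285,.060,1.6)
c=cam('wrist');cv2.imwrite('pics/w3.png',c['color'])
E
```

```text
t 9.9 pos [ 0.4919 -0.2802  0.1441] shift [-0.12 -0.13  2.1 ] turn [ 0.1 -0.1  0.1] w 0.551 F [ 0.1 -0.3  0.2] gf 0.0
```

View pics/w3.png

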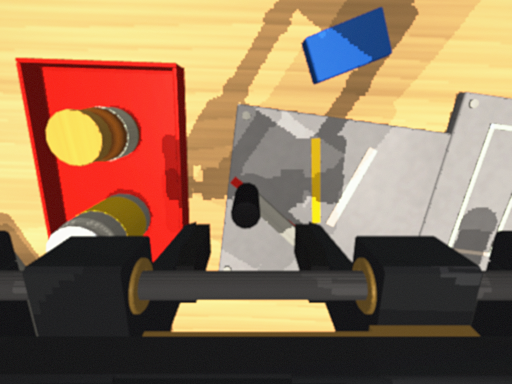

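The knob (246,212) sits between the fingertips (205–300); lowering onto it.

>>> send_rows(series=[[[-0.12, -0.13, 0.8], [0, 0, 0], 0.55], [[-0.12, -0.13, 1.6], [0, 0, 0], 0.55], [[-0.12, -0.13, 2.1], [0, 0, 0], 0.55], [[-0.12, -0.13, 2.1], [0, 0, 0], 0.1], [[-0.12, -0.13, 2.1], [0, 0, 0], 0.1], [[-0.12, -0.13, 2.1], [0, 0, 0], 0.1], [[-0.12, -0.13, 2.1], [0, 0, 0], 0.1], [[-0.12, -0.13, 2.1], [0, 0, 0], 0.1]])

```text
time: 10.75
tool_pos: [0.5007, -0.287, 0.0629]
tool_rot: [[-1.0, -0.028, 0.005], [-0.028, 1.0, 0.0], [-0.005, 0.0, -1.0]]
contact_force: [4.8, 3.5, -3.4]
gripper_width: 0.245
grip_force: 12.0
```

```bash
python3 - <<'E'
from h import *
plan(.4965,-.285,.060,1.6)
s=env.state();p=np.array(s['tool_pos'])[:2];piv=np.array([.5635,-.2065]);d=p-piv;a0=np.arctan2(d[1],d[0]);print(a0,np.hypot(*d),'lever',-2.247-a0)
R=np.array(s['tool_rot']);r=np.hypot(*d)
for th in np.linspace(a0,-2.247-.8,9)[1:]:
    q=piv+r*np.array([np.cos(th),np.sin(th)]); print((R.T@np.array([*(q-p),0])/.04).round(2))
E
```

```text
t 10.75 pos [ 0.5007 -0.287   0.0629] shift [0.1  0.05 0.07] turn [ 0.   0.3 -0.1] w 0.245 F [ 4.8  3.5 -3.4] gf 12.0
-2.2331504833318823 0.1021105768512611 lever -0.013849516668117623
[ 0.19  0.18 -0.  ]
[ 0.36  0.37 -0.  ]
[ 0.52  0.58 -0.  ]
[ 0.65  0.8  -0.  ]
[ 0.75  1.04 -0.  ]
[ 0.84  1.29 -0.  ]
[ 0.89  1.54 -0.  ]
[ 0.92  1.8  -0.  ]
```

>>> send_rows(series=[[[0.19, 0.18, 0], [0, 0, 0], 0.1], [[0.36, 0.37, 0], [0, 0, 0], 0.1], [[0.52, 0.58, 0], [0, 0, 0], 0.1], [[0.65, 0.8, 0], [0, 0, 0], 0.1], [[0.75, 1.04, 0], [0, 0, 0], 0.1], [[0.84, 1.29, 0], [0, 0, 0], 0.1], [[0.89, 1.54, 0], [0, 0, 0], 0.1], [[0.92, 1.8, 0], [0, 0, 0], 0.1], [[0.92, 1.8, 0], [0, 0, 0], 0.1], [[0.92, 1.8, 0], [0, 0, 0], 0.1]])

```text
time: 11.75
tool_pos: [0.458, -0.2157, 0.062]
tool_rot: [[-1.0, -0.03, -0.002], [-0.03, 1.0, 0.0], [0.002, 0.0, -1.0]]
contact_force: [-3.2, -0.0, 7.9]
gripper_width: 0.245
grip_force: 12.0
```

```bash
python3 - <<'E'
from h import *
plan(.4965,-.285,.060,1.6)
s=env.state();p=np.array(s['tool_pos'])[:2];piv=np.array([.5635,-.2065]);d=p-piv;a0=np.arctan2(d[1],d[0]);print(a0,np.hypot(*d),'lever',-2.24-a0)
E
```

```text
t 11.75 pos [ 0.458  -0.2157  0.062 ] shift [-0.91 -1.76  0.05] turn [ 0.  -0.1  0. ] w 0.245 F [-3.2 -0.   7.9] gf 12.0
-3.054940330845453 0.105945569836112 lever 0.8149403308454528
```

>>> send_rows(series=[[[0, 0, 0], [0, 0, 0], 0.5], [[0, 0, 0], [0, 0, 0], 0.5], [[0, 0, 0], [0, 0, 0], 0.5], [[0, 0, -1], [0, 0, 0], 0.5], [[0, 0, -2], [0, 0, 0], 0.5], [[0, 0, -3], [0, 0, 0], 0.5], [[0, 0, -4], [0, 0, 0], 0.8], [[0, 1, -4.5], [0, 0, 0], 0.8], [[0, 2.2, -4.5], [0, 0, 0], 0.8], [[0, 3.4, -4.5], [0, 0, 0], 0.8], [[0, 4.6, -4.5], [0, 0, 0], 0.8], [[0, 5.8, -4.5], [0, 0, 0], 0.8]])

```text
time: 12.95
tool_pos: [0.4518, 0.0172, 0.241]
tool_rot: [[-1.0, -0.028, -0.0], [-0.028, 1.0, 0.0], [0.0, 0.0, -1.0]]
contact_force: [0.8, -0.5, 0.2]
gripper_width: 0.801
grip_force: 0.0
```

```bash
cat >> h.py <<'E'
DEF=dict(green=((35,60,20),(95,255,255),.03),blue=((100,90,20),(130,255,255),.04))
def tin(c,n,x,y,yaw,z0=0,r=22):
    lo,hi,h=DEF[n]; u,v=px(c,[x,y,z0+h/2]).astype(int); m=mask(c,lo,hi,(u-r,v-r-6,u+r,v+r+6)); mm=cv2.findNonZero(m).reshape(-1,2).mean(0)
    p=ray(c,*mm,z0+h*.7); f=fit(c,m,box(.13,.04,z0,z0+h),[p[0],p[1],yaw]); print(n,m.sum(),p.round(4),f); return f[0]
E
python3 - <<'E'
from h import *
c=cam('top')
tin(c,'green',.6166,.1523,.144);tin(c,'blue',.6,.387,.124)
s=cam('scene')
tin(s,'green',.6166,.1523,.144);tin(s,'blue',.6,.387,.124,r=35)
plan(.6166,.1523,.2,1.7)
cr=np.vstack([cv2.resize(c['color'][150:260,90:350],None,fx=3,fy=3,interpolation=cv2.INTER_CUBIC),cv2.resize(s['color'][180:265,120:380],None,fx=3,fy=3,interpolation=cv2.INTER_CUBIC)]); cv2.imwrite('pics/mid.png',cr)
E
```

```text
green 718 [0.5935 0.1234 0.021 ] (array([0.6012, 0.1363, 0.1728]), np.float64(0.492))
blue 383 [0.5952 0.3831 0.028 ] (array([0.599 , 0.3869, 0.1208]), np.float64(0.902))
green 447 [0.6214 0.1461 0.021 ] (array([0.6129, 0.1528, 0.0714]), np.float64(0.777))
blue 256 [0.6501 0.3813 0.028 ] (array([ 0.6175,  0.4065, -0.6519]), np.float64(0.436))
t 13.05 pos [0.4516 0.0204 0.2408] shift [-4.24  3.14  1.02] turn [ 0.1 -0.  -5.4] w 0.802 F [ 0.2 -0.4  0.2] gf 0.0
```

View pics/mid.png

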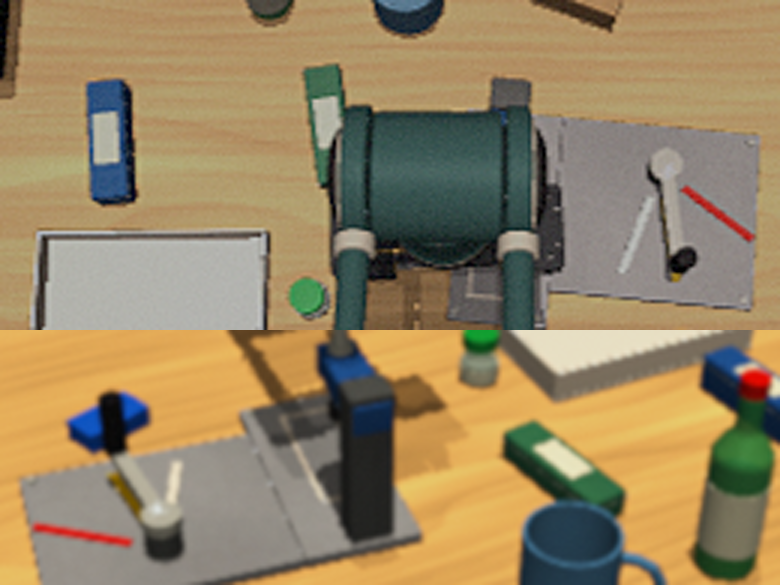

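```bash
python3 - <<'E'
from h import *
plan(.5948,.1491,.12,1.715)
E
```

```text
t 13.05 pos [0.4516 0.0204 0.2408] shift [-3.69  3.08  3.02] turn [ 0.1 -0.  -6.2] w 0.802 F [ 0.2 -0.4  0.2] gf 0.0
```

>>> send_rows(series=[[[0, 1, 0], [0, 0, 0], 0.8], [[-0.5, 2, 0], [0, 0, -3], 0.8], [[-1.3, 2.7, 0], [0, 0, -6.2], 0.8], [[-2.2, 3.08, 0.5], [0, 0, -6.2], 0.8], [[-3, 3.08, 1.3], [0, 0, -6.2], 0.8], [[-3.69, 3.08, 2], [0, 0, -6.2], 0.8], [[-3.69, 3.08, 3], [0, 0, -6.2], 0.8], [[-3.69, 3.08, 3], [0, 0, -6.2], 0.8], [[-3.69, 3.08, 3], [0, 0, -6.2], 0.8]])

```text
time: 13.95
tool_pos: [0.5954, 0.1418, 0.12]
tool_rot: [[-0.991, -0.136, -0.004], [-0.136, 0.991, -0.001], [0.004, -0.0, -1.0]]
contact_force: [-0.3, 0.1, 0.2]
gripper_width: 0.802
grip_force: 0.0
```

```bash
python3 - <<'E'
from h import *
plan(.5948,.1491,.006,1.715)
c=cam('wrist');cv2.imwrite('pics/w4.png',c['color'])
tin(c,'green',.6166,.1523,.144,r=120)
E
```

```text
t 13.95 pos [0.5954 0.1418 0.12  ] shift [-0.02  0.18  2.85] turn [-0.  -0.2 -0.4] w 0.802 F [-0.3  0.1  0.2] gf 0.0
green 3537 [0.602  0.1498 0.021 ] (array([0.6157, 0.1511, 0.1478]), np.float64(0.881))
```

View pics/w4.png

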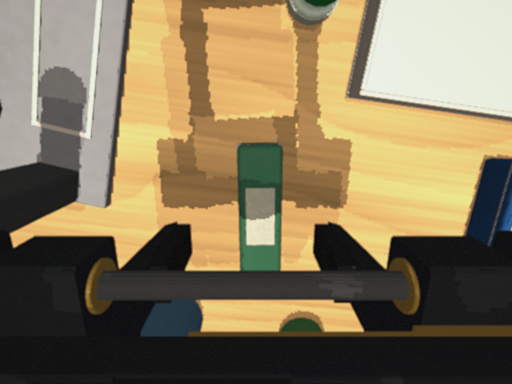

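The tin (238–282 px wide, near end at v=143) lies between the fingers, 7 mm towards +y as planned; wrist fit agrees with the top fit.

>>> send_rows(series=[[[0, 0.17, 0.8], [0, 0, -0.4], 0.8], [[0, 0.17, 1.8], [0, 0, -0.4], 0.8], [[0, 0.17, 2.6], [0, 0, -0.4], 0.8], [[0, 0.17, 2.85], [0, 0, -0.4], 0.8], [[0, 0.17, 2.85], [0, 0, -0.4], 0.3], [[0, 0.17, 2.85], [0, 0, -0.4], 0.3], [[0, 0.17, 2.85], [0, 0, -0.4], 0.3], [[0, 0.17, 2.85], [0, 0, -0.4], 0.3], [[0, 0.17, 2.85], [0, 0, -0.4], 0.3], [[0, 0.17, 2.85], [0, 0, -0.4], 0.3]], grip_force=45)

```text
time: 15.0
tool_pos: [0.5974, 0.1499, 0.0094]
tool_rot: [[-0.99, -0.144, 0.003], [-0.144, 0.99, 0.001], [-0.003, 0.0, -1.0]]
contact_force: [-1.5, -0.6, 5.9]
gripper_width: 0.453
grip_force: 45.0
```

```bash
python3 - <<'E'
from h import *
plan(.5948,.1491,.15,1.715)
E
```

```text
t 15.0 pos [0.5974 0.1499 0.0094] shift [ 0.05 -0.01 -3.52] turn [ 0.   0.2 -0. ] w 0.453 F [-1.5 -0.6  5.9] gf 45.0
```

```bash
cat >> h.py <<'E'
U=np.array([np.cos(PY),np.sin(PY)]);V=np.array([-U[1],U[0]])
def bed(lx,ly,z): plan(*(BED+lx*U+ly*V),z,PY+np.pi/2)
E
python3 - <<'E'
from h import *
bed(-.019,.12,.08)
E
```

```text
t 15.0 pos [0.5974 0.1499 0.0094] shift [ 2.85 -1.04 -1.78] turn [ 0.   0.2 14.2] w 0.453 F [-1.5 -0.6  5.9] gf 45.0
```

>>> send_rows(series=[[[0, 0, -0.7], [0, 0, 0], 0.3], [[0, 0, -1.78], [0, 0, 0], 0.3], [[0.8, 0, -1.78], [0, 0, 4], 0.3], [[1.7, 0, -1.78], [0, 0, 10], 0.3], [[2.5, -0.5, -1.78], [0, 0, 14.2], 0.3], [[2.85, -1.04, -1.78], [0, 0, 14.2], 0.3], [[2.85, -1.04, -1.78], [0, 0, 14.2], 0.3], [[2.85, -1.04, -1.78], [0, 0, 14.2], 0.3]])

```text
time: 15.8
tool_pos: [0.489, 0.092, 0.0787]
tool_rot: [[-0.994, 0.105, 0.001], [0.105, 0.994, 0.0], [-0.001, 0.001, -1.0]]
contact_force: [0.2, 0.6, -1.3]
gripper_width: 0.447
grip_force: 45.0
```

```bash
python3 - <<'E'
from h import *
bed(-.019,.12,.045)
bed(-.019,0,.045)
c=cam('scene')
tin(c,'green',.511,.088,-.103,z0=.07,r=45)
E
```

```text
t 15.8 pos [0.489  0.092  0.0787] shift [-0.03  0.01  0.84] turn [ 0.   0.1 -0.1] w 0.447 F [ 0.2  0.6 -1.3] gf 45.0
t 15.8 pos [0.489  0.092  0.0787] shift [-0.03 -2.99  0.84] turn [ 0.   0.1 -0.1] w 0.447 F [ 0.2  0.6 -1.3] gf 45.0
green 466 [0.5266 0.0934 0.091 ] (array([ 0.5081,  0.0975, -0.2392]), np.float64(0.749))
```

>>> send_rows(series=[[[-0.03, 0, 0.84], [0, 0, 0], 0.3], [[-0.03, -0.6, 0.84], [0, 0, 0], 0.3], [[-0.03, -1.3, 0.84], [0, 0, 0], 0.3], [[-0.03, -2.0, 0.84], [0, 0, 0], 0.3], [[-0.03, -2.7, 0.84], [0, 0, 0], 0.3], [[-0.03, -2.99, 0.84], [0, 0, 0], 0.3], [[-0.03, -2.99, 0.84], [0, 0, 0], 0.3], [[-0.03, -2.99, 0.84], [0, 0, 0], 0.3]])

```text
time: 16.65
tool_pos: [0.4782, -0.0264, 0.0448]
tool_rot: [[-0.995, 0.104, 0.0], [0.104, 0.995, 0.001], [-0.0, 0.001, -1.0]]
contact_force: [0.2, 0.5, -1.7]
gripper_width: 0.452
grip_force: 45.0
```

```bash
python3 - <<'E'
from h import *
bed(-.019,0,.0215)
c=cam('wrist');cv2.imwrite('pics/w5.png',c['color'])
E
```

```text
t 16.65 pos [ 0.4782 -0.0264  0.0448] shift [ 0.01 -0.02  0.58] turn [ 0.   0.  -0.1] w 0.452 F [ 0.2  0.5 -1.7] gf 45.0
```

View pics/w5.png

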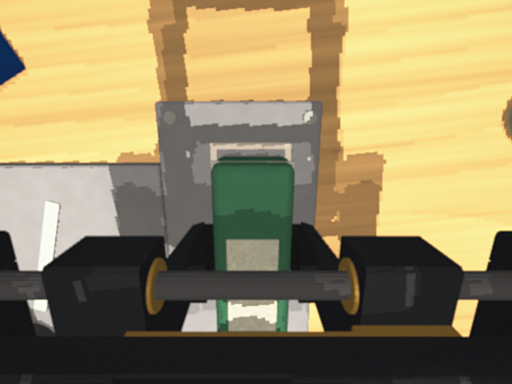

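The tin (210–293 px) is centred over the outline, its front edge just inside the outline's front line. Lowering and releasing.

>>> send_rows(series=[[[0.01, -0.02, 0.3], [0, 0, 0], 0.3], [[0.01, -0.02, 0.5], [0, 0, 0], 0.3], [[0.01, -0.02, 0.6], [0, 0, 0], 0.3], [[0.01, -0.02, 0.6], [0, 0, 0], 0.3], [[0.01, -0.02, 0.6], [0, 0, 0], 0.3], [[0.01, -0.02, 0.6], [0, 0, 0], 0.7], [[0.01, -0.02, 0.6], [0, 0, 0], 0.7], [[0.01, -0.02, 0.6], [0, 0, 0], 0.7]])

```text
time: 17.5
tool_pos: [0.477, -0.0275, 0.0203]
tool_rot: [[-0.995, 0.103, -0.0], [0.103, 0.995, 0.0], [0.0, 0.0, -1.0]]
contact_force: [-0.1, -0.3, 0.3]
gripper_width: 0.689
grip_force: 0.0
```

```bash
python3 - <<'E'
from h import *
bed(-.019,0,.0215)
c=cam('wrist')
for z,n in((.042,'lid'),): 
  tin(c,'green',*(BED),PY,z0=.012,r=150)
# front edge: outline inner front line and tin front top edge in wrist image
P=lambda lx,ly,z: px(c,[*(BED+lx*U+ly*V),z]).round(1)
print('pred outline front',P(-.0655,.022,.012),P(-.0655,-.022,.012),'tin front top',P(-.065,.02,.042),P(-.065,-.02,.042),'bottom',P(-.065,.02,.012),P(-.065,-.02,.012))
m=mask(c,*DEF['green'][:2],(150,80,340,330)); q=cv2.findNonZero(m).reshape(-1,2); print(q.min(0),q.max(0), q[q[:,1]>200][:,0].min())
E
```

```text
t 17.5 pos [ 0.477  -0.0275  0.0203] shift [-0.02  0.02 -0.03] turn [ 0. -0. -0.] w 0.689 F [-0.1 -0.3  0.3] gf 0.0
green 6802 [ 0.4515 -0.0245  0.033 ] (array([ 0.4975, -0.0284, -0.0946]), np.float64(0.491))
pred outline front [293.  158.4] [214.  158.4] tin front top [298.  169.9] [209.6 169.9] bottom [289.4 159.3] [217.6 159.3]
[213 161] [294 270] 214
```

>>> send_rows(series=[[[0, 0, -1], [0, 0, 0], 0.7], [[0, 0, -2.2], [0, 0, 0], 0.7], [[0, 0, -3.4], [0, 0, 0], 0.7], [[0, 0, -4.6], [0, 0, 0], 0.7], [[0, 0, -5.8], [0, 0, 0], 0.0], [[0, 0, -6.2], [0, 0, 0], 0.0], [[-0.6, 0, -6.2], [0, 0, 0], 0.0], [[-1.3, 0, -6.2], [0, 0, 0], 0.0], [[-1.68, 0, -6.2], [0, 0, 0], 0.0], [[-1.68, 0, -6.2], [0, 0, 0], 0.0], [[-1.68, 0, -6.2], [0, 0, 0], 0.0]], grip_force=20)

```text
time: 18.65
tool_pos: [0.5432, -0.0346, 0.2678]
tool_rot: [[-0.995, 0.104, -0.003], [0.104, 0.995, 0.0], [0.003, 0.0, -1.0]]
contact_force: [-0.3, -0.6, -0.4]
gripper_width: 0.09
grip_force: 0.0
```

```bash
python3 - <<'E'
from h import *
bed(.048,0,.232)
bed(.048,0,.187)
E
```

```text
t 18.65 pos [ 0.5432 -0.0346  0.2678] shift [-0.03  0.02  0.89] turn [ 0.  -0.2 -0. ] w 0.09 F [-0.3 -0.6 -0.4] gf 0.0
t 18.65 pos [ 0.5432 -0.0346  0.2678] shift [-0.04  0.02  2.02] turn [ 0.  -0.2 -0. ] w 0.09 F [-0.3 -0.6 -0.4] gf 0.0
```

>>> send_rows(series=[[[-0.03, 0.02, 0.5], [0, 0, 0], 0.0], [[-0.03, 0.02, 0.9], [0, 0, 0], 0.0], [[-0.03, 0.02, 1.2], [0, 0, 0], 0.0], [[-0.03, 0.02, 1.5], [0, 0, 0], 0.0], [[-0.03, 0.02, 1.8], [0, 0, 0], 0.0], [[-0.03, 0.02, 1.95], [0, 0, 0], 0.0], [[-0.03, 0.02, 1.95], [0, 0, 0], 0.0]])

```text
time: 19.35
tool_pos: [0.5442, -0.0339, 0.1898]
tool_rot: [[-0.995, 0.104, -0.003], [0.104, 0.995, 0.0], [0.003, 0.0, -1.0]]
contact_force: [-5.6, 0.4, 5.4]
gripper_width: 0.007
grip_force: 2.8
```

```bash
python3 - <<'E'
from h import *
bed(.048,0,.187)
E
```

```text
t 19.35 pos [ 0.5442 -0.0339  0.1898] shift [-0.01  0.    0.07] turn [ 0.  -0.1 -0. ] w 0.007 F [-5.6  0.4  5.4] gf 2.8
```

>>> send_rows(series=[[[0, 0, 0.06], [0, 0, 0], 0.0], [[0, 0, 0.1], [0, 0, 0], 0.0], [[0, 0, 0.14], [0, 0, 0], 0.0], [[0, 0, 0.14], [0, 0, 0], 0.0]])

```text
time: 19.75
tool_pos: [0.545, -0.034, 0.1874]
tool_rot: [[-0.995, 0.104, -0.0], [0.104, 0.995, -0.0], [0.0, -0.0, -1.0]]
contact_force: [-8.4, 1.6, 13.2]
gripper_width: 0.004
grip_force: 6.7
```

>>> send_rows(series=[[[0, 0, 0.06], [0, 0, 0], 0.0], [[0, 0, 0.1], [0, 0, 0], 0.0], [[0, 0, 0.1], [0, 0, 0], 0.0], [[0, 0, 0.1], [0, 0, 0], 0.0], [[0, 0, 0.1], [0, 0, 0], 0.0]])

```text
time: 20.25
tool_pos: [0.5452, -0.034, 0.1872]
tool_rot: [[-0.995, 0.103, 0.001], [0.103, 0.995, -0.0], [-0.001, -0.0, -1.0]]
contact_force: [-16.8, 1.6, 32.1]
gripper_width: 0.003
grip_force: 15.8
```

>>> send_rows(series=[[[0, 0, -0.4], [0, 0, 0], 0.0], [[0, 0, -0.8], [0, 0, 0], 0.0], [[0, 0, -1.3], [0, 0, 0], 0.0], [[0, 0, -1.9], [0, 0, 0], 0.0], [[0.7, 0, -1.9], [0, 0, 0], 0.3], [[1.4, 0, -1.9], [0, 0, 0], 0.7], [[1.7, 0, -1.9], [0, 0, 0], 0.7], [[1.7, 0, -0.7], [0, 0, 0], 0.7], [[1.7, 0, 0.5], [0, 0, 0], 0.7], [[1.7, 0, 1.7], [0, 0, 0], 0.7], [[1.7, 0, 2.0], [0, 0, 0], 0.7], [[1.7, 0, 2.0], [0, 0, 0], 0.7]])

```text
time: 21.45
tool_pos: [0.476, -0.0269, 0.0991]
tool_rot: [[-0.995, 0.104, -0.005], [0.104, 0.995, 0.0], [0.005, -0.0, -1.0]]
contact_force: [0.3, 0.8, -0.2]
gripper_width: 0.691
grip_force: 0.0
```

```bash
python3 - <<'E'
from h import *
bed(-.019,0,.0225)
c=cam('wrist')
P=lambda lx,ly,z: px(c,[*(BED+lx*U+ly*V),z]).round(1)
print('tin front top',P(-.065,.02,.042),P(-.065,-.02,.042),'bottom',P(-.065,.02,.012))
m=mask(c,*DEF['green'][:2],(100,60,400,330)); q=cv2.findNonZero(m).reshape(-1,2); print(q.min(0),q.max(0))
for v in(180,200,220): print(v,q[q[:,1]==v][:,0].min(),q[q[:,1]==v][:,0].max())
t=cam('top');tin(t,'blue',.6,.387,.124)
E
```

```text
t 21.45 pos [ 0.476  -0.0269  0.0991] shift [-0.06  0.    1.91] turn [-0.  -0.3 -0. ] w 0.691 F [ 0.3  0.8 -0.2] gf 0.0
tin front top [279.8 150.3] [225.  150.4] bottom [276.3 145.9]
[227 145] [277 270]
180 228 276
200 228 276
220 229 275
blue 388 [0.596  0.3832 0.028 ] (array([0.5989, 0.3868, 0.117 ]), np.float64(0.908))
```

>>> send_rows(series=[[[-0.06, 0, 0.9], [0, 0, 0], 0.7], [[-0.06, 0, 1.7], [0, 0, 0], 0.7], [[-0.06, 0, 1.95], [0, 0, 0], 0.7], [[-0.06, 0, 1.95], [0, 0, 0], 0.3], [[-0.06, 0, 1.95], [0, 0, 0], 0.3], [[-0.06, 0, 1.95], [0, 0, 0], 0.3], [[-0.06, 0, 1.95], [0, 0, 0], 0.3], [[-0.06, 0, 1.95], [0, 0, 0], 0.3], [[-0.06, 0, 1.6], [0, 0, 0], 0.3], [[-0.06, 0, 1.35], [0, 0, 0], 0.3]], grip_force=45)

```text
time: 22.55
tool_pos: [0.4802, -0.0272, 0.0481]
tool_rot: [[-0.995, 0.104, 0.001], [0.104, 0.995, -0.0], [-0.001, -0.0, -1.0]]
contact_force: [1.3, -0.3, -1.4]
gripper_width: 0.456
grip_force: 45.0
```

```bash
python3 - <<'E'
from h import *
bed(-.019,0.12,.045)
plan(.401,.386,.12,np.pi/2)
E
```

```text
t 22.55 pos [ 0.4802 -0.0272  0.0481] shift [0.06 3.   0.08] turn [-0.  0. -0.] w 0.456 F [ 1.3 -0.3 -1.4] gf 45.0
t 22.55 pos [ 0.4802 -0.0272  0.0481] shift [ 3.04 10.07 -1.8 ] turn [-0.   0.  -5.9] w 0.456 F [ 1.3 -0.3 -1.4] gf 45.0
```

>>> send_rows(series=[[[0, 0.9, 0], [0, 0, 0], 0.3], [[0, 2.0, 0], [0, 0, 0], 0.3], [[0, 3.0, -0.2], [0, 0, 0], 0.3], [[0.4, 4.0, -1.0], [0, 0, 0], 0.3], [[1.0, 5.1, -1.8], [0, 0, -3], 0.3], [[1.7, 6.2, -1.8], [0, 0, -5.9], 0.3], [[2.3, 7.2, -1.8], [0, 0, -5.9], 0.3], [[2.7, 8.2, -1.8], [0, 0, -5.9], 0.3], [[3.04, 9.2, -1.8], [0, 0, -5.9], 0.3], [[3.04, 10.07, -1.8], [0, 0, -5.9], 0.3], [[3.04, 10.07, -1.8], [0, 0, -5.9], 0.3], [[3.04, 10.07, -1.8], [0, 0, -5.9], 0.3]])

```text
time: 23.75
tool_pos: [0.4004, 0.3865, 0.1193]
tool_rot: [[-1.0, -0.001, -0.0], [-0.001, 1.0, -0.0], [0.0, -0.0, -1.0]]
contact_force: [-0.3, 0.6, -1.0]
gripper_width: 0.446
grip_force: 45.0
```

```bash
python3 - <<'E'
from h import *
plan(.401,.386,.016,np.pi/2)
c=cam('top'); tin(c,'green',.42,.386,0,z0=.11,r=26)
E
```

```text
t 23.75 pos [0.4004 0.3865 0.1193] shift [-0.01 -0.01  2.58] turn [-0.  -0.   0.1] w 0.446 F [-0.3  0.6 -1. ] gf 45.0
green 343 [0.3538 0.4072 0.131 ] (array([0.3539, 0.4019, 1.5641]), np.float64(0.581))
```

>>> send_rows(series=[[[0, 0, 1], [0, 0, 0], 0.3], [[0, 0, 1.9], [0, 0, 0], 0.3], [[0, 0, 2.4], [0, 0, 0], 0.3], [[0, 0, 2.6], [0, 0, 0], 0.3], [[0, 0, 2.63], [0, 0, 0], 0.3], [[0, 0, 2.63], [0, 0, 0], 0.3]])

```text
time: 24.4
tool_pos: [0.3991, 0.3825, 0.0167]
tool_rot: [[-1.0, 0.003, -0.005], [0.003, 1.0, -0.005], [0.005, -0.005, -1.0]]
contact_force: [-11.4, -10.3, 26.0]
gripper_width: 0.449
grip_force: 45.1
```

>>> send_rows(series=[[[0, 0, -0.05], [0, 0, 0], 0.3], [[0, 0, -0.05], [0, 0, 0], 0.3], [[0, 0, -0.05], [0, 0, 0], 0.62], [[0, 0, -0.05], [0, 0, 0], 0.62], [[0, 0, -0.05], [0, 0, 0], 0.62], [[0, 0, -0.8], [0, 0, 0], 0.62], [[0, 0, -1.8], [0, 0, 0], 0.62], [[0, 0, -2.6], [0, 0, 0], 0.8], [[0, 0, -3.6], [0, 0, 0], 0.8], [[0, 0, -3.6], [0, 0, 0], 0.8]])

```text
time: 25.4
tool_pos: [0.4041, 0.3891, 0.1644]
tool_rot: [[-1.0, 0.001, 0.009], [0.001, 1.0, 0.008], [-0.009, 0.008, -1.0]]
contact_force: [0.4, 0.8, 1.5]
gripper_width: 0.795
grip_force: 0.0
```

```bash
python3 - <<'E'
from h import *
c=cam('wrist');cv2.imwrite('pics/w6.png',c['color'])
c=cam('top'); b=tin(c,'blue',.6,.387,.12)
plan(b[0]-.022*np.cos(b[2]),b[1]-.022*np.sin(b[2]),.17,b[2]+np.pi/2)
E
```

```text
blue 386 [0.5962 0.3832 0.028 ] (array([0.5999, 0.3869, 0.0918]), np.float64(0.904))
t 25.5 pos [0.4015 0.3867 0.1591] shift [-4.41 -0.04 -0.26] turn [ 0.1  0.1 -5.3] w 0.8 F [-0.3 -0.8 -0.5] gf 0.0
```

View pics/w6.png

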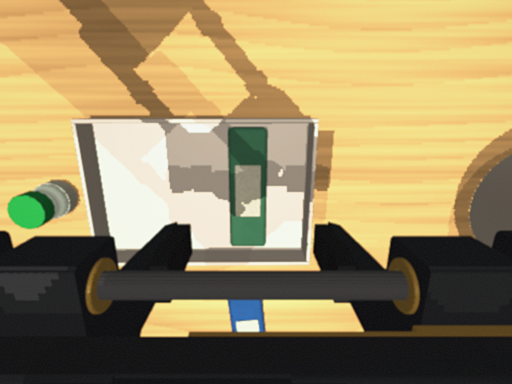

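Green lies flat in the crate (229–266, 127–245); the blue tin is still in place (245,315). Moving over blue.

>>> send_rows(series=[[[-1, 0, 0], [0, 0, -2], 0.8], [[-2.2, 0, 0], [0, 0, -6.5], 0.8], [[-3.4, 0, 0], [0, 0, -6.5], 0.8], [[-4.41, -0.04, 0.5], [0, 0, -6.5], 0.8], [[-4.41, -0.04, 0.9], [0, 0, -6.5], 0.8], [[-4.41, -0.04, 0.9], [0, 0, -6.5], 0.8], [[-4.41, -0.04, 0.9], [0, 0, -6.5], 0.8]])

```text
time: 26.2
tool_pos: [0.5747, 0.3834, 0.1192]
tool_rot: [[-0.994, -0.113, -0.005], [-0.113, 0.994, -0.003], [0.005, -0.002, -1.0]]
contact_force: [-0.3, 0.9, -0.7]
gripper_width: 0.797
grip_force: 0.0
```

```bash
python3 - <<'E'
from h import *
c=cam('wrist')
m=mask(c,*DEF['blue'][:2],(130,60,400,265)); q=cv2.findNonZero(m).reshape(-1,2); print(q.min(0),q.max(0))
def ctr(x,y,yaw): 
    d=np.array([np.cos(yaw),np.sin(yaw)]);n=np.array([-d[1],d[0]]);p=np.array([x,y])
    for s in(-1,1): print('pred',[px(c,[*(p+l*d+s*.02*n),.04]).round(1).tolist() for l in(-.065,-.02)])
ctr(.5995,.3869,.115)
for v in range(170,262,20): r=q[q[:,1]==v][:,0]; print(v,r.min(),r.max())
plan(.5995-.0219,.3869-.0025,.011,.115+np.pi/2)
E
```

```text
[231 147] [275 264]
pred [[228.4, 152.2], [229.7, 204.9]]
pred [[277.7, 152.1], [276.5, 204.9]]
170 231 275
190 231 274
210 231 273
230 231 272
250 232 272
t 26.25 pos [0.5753 0.3841 0.1208] shift [-0.07  0.    2.75] turn [-0.1 -0.2 -0.1] w 0.801 F [-0.4  0.7 -0.3] gf 0.0
```

>>> send_rows(series=[[[-0.05, 0, 0.9], [0, 0, 0], 0.8], [[-0.05, 0, 1.9], [0, 0, 0], 0.8], [[-0.05, 0, 2.5], [0, 0, 0], 0.8], [[-0.05, 0, 2.75], [0, 0, 0], 0.8], [[-0.05, 0, 2.75], [0, 0, 0], 0.3], [[-0.05, 0, 2.75], [0, 0, 0], 0.3], [[-0.05, 0, 2.75], [0, 0, 0], 0.3], [[-0.05, 0, 2.75], [0, 0, 0], 0.3], [[-0.05, 0, 2.75], [0, 0, 0], 0.3], [[-0.05, 0, 2.75], [0, 0, 0], 0.3]], grip_force=45)

```text
time: 27.25
tool_pos: [0.5805, 0.3851, 0.0142]
tool_rot: [[-0.994, -0.112, 0.003], [-0.112, 0.994, 0.001], [-0.003, 0.001, -1.0]]
contact_force: [-1.1, -0.8, 5.7]
gripper_width: 0.447
grip_force: 44.9
```

```bash
python3 - <<'E'
from h import *
s=env.state();print('off',(.5995-s['tool_pos'][0])/np.cos(.115))
bed(-.022,.14,.11)
E
```

```text
off 0.01915703319473008
t 27.25 pos [0.5805 0.3851 0.0142] shift [ 3.02 -6.51 -2.41] turn [ 0.1  0.2 12.4] w 0.447 F [-1.1 -0.8  5.7] gf 44.9
```

>>> send_rows(series=[[[0, 0, -0.9], [0, 0, 0], 0.3], [[0, 0, -2.0], [0, 0, 0], 0.3], [[0.4, -0.9, -2.41], [0, 0, 3], 0.3], [[0.9, -2.0, -2.41], [0, 0, 8], 0.3], [[1.4, -3.1, -2.41], [0, 0, 12.4], 0.3], [[1.9, -4.2, -2.41], [0, 0, 12.4], 0.3], [[2.4, -5.3, -2.41], [0, 0, 12.4], 0.3], [[2.8, -6.1, -2.41], [0, 0, 12.4], 0.3], [[3.0, -6.5, -2.41], [0, 0, 12.4], 0.3], [[3.0, -6.5, -2.41], [0, 0, 12.4], 0.3]])

```text
time: 28.25
tool_pos: [0.4878, 0.1105, 0.1081]
tool_rot: [[-0.994, 0.107, -0.001], [0.107, 0.994, -0.0], [0.001, -0.001, -1.0]]
contact_force: [0.1, 1.5, -0.6]
gripper_width: 0.45
grip_force: 44.9
```

```bash
python3 - <<'E'
from h import *
bed(-.019,.14,.042)
bed(-.019,0,.042)
E
```

```text
t 28.25 pos [0.4878 0.1105 0.1081] shift [-0.11  0.06  1.65] turn [-0.  -0.1 -0.2] w 0.45 F [ 0.1  1.5 -0.6] gf 44.9
t 28.25 pos [0.4878 0.1105 0.1081] shift [-0.12 -3.44  1.66] turn [-0.  -0.1 -0.2] w 0.45 F [ 0.1  1.5 -0.6] gf 44.9
```

>>> send_rows(series=[[[-0.11, 0.06, 0.8], [0, 0, 0], 0.3], [[-0.11, 0.06, 1.65], [0, 0, 0], 0.3], [[-0.11, -0.4, 1.65], [0, 0, 0], 0.3], [[-0.11, -1.2, 1.65], [0, 0, 0], 0.3], [[-0.12, -2.0, 1.65], [0, 0, 0], 0.3], [[-0.12, -2.8, 1.65], [0, 0, 0], 0.3], [[-0.12, -3.3, 1.65], [0, 0, 0], 0.3], [[-0.12, -3.44, 1.65], [0, 0, 0], 0.3], [[-0.12, -3.44, 1.65], [0, 0, 0], 0.3], [[-0.12, -3.44, 1.65], [0, 0, 0], 0.3]])

```text
time: 29.25
tool_pos: [0.4801, -0.0239, 0.0424]
tool_rot: [[-0.995, 0.103, 0.0], [0.103, 0.995, 0.0], [-0.0, 0.0, -1.0]]
contact_force: [0.3, -0.4, -2.3]
gripper_width: 0.455
grip_force: 44.9
```

```bash
cat >> h.py <<'E'
def chk(n,z0):
    h=DEF[n][2]; c=cam('wrist'); P=lambda lx,ly,z: px(c,[*(BED+lx*U+ly*V),z]).round(1).tolist()
    print('front top',P(-.065,.02,z0+h),P(-.065,-.02,z0+h),'bottom',P(-.065,.02,z0))
    m=mask(c,*DEF[n][:2],(100,60,400,270)); q=cv2.findNonZero(m).reshape(-1,2); print(q.min(0),q.max(0))
    for v in(190,220): r=q[q[:,1]==v][:,0]; print(v,r.min(),r.max())
E
python3 - <<'E'
from h import *
bed(-.019,0,.0265)
chk('blue',.028)
E
```

```text
t 29.25 pos [ 0.4801 -0.0239  0.0424] shift [ 0.05 -0.08  0.4 ] turn [ 0.  0. -0.] w 0.455 F [ 0.3 -0.4 -2.3] gf 44.9
front top [290.6, 165.6] [198.9, 165.6] bottom [281.3, 152.9]
[211 163] [296 269]
190 212 295
220 213 293
```

>>> send_rows(series=[[[0.05, -0.06, 0.1], [0, 0, 0], 0.3], [[0.08, -0.08, 0.3], [0, 0, 0], 0.3], [[0.08, -0.08, 0.4], [0, 0, 0], 0.3], [[0.08, -0.08, 0.42], [0, 0, 0], 0.3], [[0.08, -0.08, 0.42], [0, 0, 0], 0.3], [[0.08, -0.08, 0.42], [0, 0, 0], 0.7], [[0.08, -0.08, 0.42], [0, 0, 0], 0.7], [[0.08, -0.08, 0.42], [0, 0, 0], 0.7]])

```text
time: 30.1
tool_pos: [0.4761, -0.0275, 0.0253]
tool_rot: [[-0.995, 0.103, -0.0], [0.103, 0.995, -0.0], [0.0, -0.0, -1.0]]
contact_force: [0.2, 0.3, 0.3]
gripper_width: 0.694
grip_force: 0.0
```

```bash
python3 - <<'E'
from h import *
bed(-.019,0,.0265)
chk('blue',.012)
E
```

```text
t 30.1 pos [ 0.4761 -0.0275  0.0253] shift [-0.04  0.02 -0.03] turn [-0. -0. -0.] w 0.694 F [0.2 0.3 0.3] gf 0.0
front top [299.9, 174.2] [208.0, 174.2] bottom [288.3, 159.5]
[212 161] [297 269]
190 212 296
220 213 294
```

>>> send_rows(series=[[[0, 0, -1], [0, 0, 0], 0.7], [[0, 0, -2.2], [0, 0, 0], 0.7], [[0, 0, -3.4], [0, 0, 0], 0.7], [[0, 0, -4.6], [0, 0, 0], 0.7], [[0, 0, -5.8], [0, 0, 0], 0.0], [[0, 0, -6.1], [0, 0, 0], 0.0], [[-0.6, 0, -6.1], [0, 0, 0], 0.0], [[-1.3, 0, -6.1], [0, 0, 0], 0.0], [[-1.7, 0, -6.1], [0, 0, 0], 0.0], [[-1.7, 0, -6.1], [0, 0, 0], 0.0], [[-1.7, 0, -6.1], [0, 0, 0], 0.0]], grip_force=20)

```text
time: 31.25
tool_pos: [0.543, -0.0345, 0.2681]
tool_rot: [[-0.995, 0.104, -0.003], [0.104, 0.995, 0.0], [0.003, 0.0, -1.0]]
contact_force: [-0.7, 0.3, -0.3]
gripper_width: 0.09
grip_force: 0.0
```

```bash
python3 - <<'E'
from h import *
bed(.048,0,.197)
E
```

```text
t 31.25 pos [ 0.543  -0.0345  0.2681] shift [-0.04  0.02  1.78] turn [ 0.  -0.2 -0. ] w 0.09 F [-0.7  0.3 -0.3] gf 0.0
```

>>> send_rows(series=[[[-0.03, 0.02, 0.5], [0, 0, 0], 0.0], [[-0.03, 0.02, 0.9], [0, 0, 0], 0.0], [[-0.03, 0.02, 1.2], [0, 0, 0], 0.0], [[-0.03, 0.02, 1.5], [0, 0, 0], 0.0], [[-0.03, 0.02, 1.7], [0, 0, 0], 0.0], [[-0.03, 0.02, 1.8], [0, 0, 0], 0.0], [[-0.03, 0.02, 1.85], [0, 0, 0], 0.0], [[-0.03, 0.02, 1.85], [0, 0, 0], 0.0], [[-0.03, 0.02, 1.85], [0, 0, 0], 0.0]])

```text
time: 32.15
tool_pos: [0.5442, -0.0338, 0.1974]
tool_rot: [[-0.995, 0.103, -0.002], [0.103, 0.995, 0.0], [0.002, 0.0, -1.0]]
contact_force: [-9.1, 1.7, 12.7]
gripper_width: 0.007
grip_force: 6.4
```

>>> send_rows(series=[[[0, 0, 0.08], [0, 0, 0], 0.0], [[0, 0, 0.12], [0, 0, 0], 0.0], [[0, 0, 0.12], [0, 0, 0], 0.0], [[0, 0, 0.12], [0, 0, 0], 0.0], [[0, 0, 0.12], [0, 0, 0], 0.0]])

```text
time: 32.65
tool_pos: [0.5444, -0.0338, 0.1972]
tool_rot: [[-0.995, 0.103, -0.0], [0.103, 0.995, -0.0], [0.0, -0.0, -1.0]]
contact_force: [-18.2, 1.7, 33.4]
gripper_width: 0.003
grip_force: 17.0
```

Firm pad contact (33 N, z stopped at the blue lid height). Retreat and go for the tin.

>>> send_rows(series=[[[0, 0, -0.4], [0, 0, 0], 0.0], [[0, 0, -0.8], [0, 0, 0], 0.0], [[0, 0, -1.2], [0, 0, 0], 0.0], [[0, 0, -1.7], [0, 0, 0], 0.0], [[0.7, 0, -1.7], [0, 0, 0], 0.3], [[1.4, 0, -1.7], [0, 0, 0], 0.7], [[1.7, 0, -1.7], [0, 0, 0], 0.7], [[1.7, 0, -0.7], [0, 0, 0], 0.7], [[1.7, 0, 0.5], [0, 0, 0], 0.7], [[1.7, 0, 1.7], [0, 0, 0], 0.7], [[1.7, 0, 2.2], [0, 0, 0], 0.7], [[1.7, 0, 2.2], [0, 0, 0], 0.7]])

```text
time: 33.85
tool_pos: [0.4744, -0.0266, 0.0988]
tool_rot: [[-0.995, 0.104, -0.008], [0.104, 0.995, 0.001], [0.008, 0.0, -1.0]]
contact_force: [-0.5, -0.0, 0.3]
gripper_width: 0.693
grip_force: 0.0
```

```bash
python3 - <<'E'
from h import *
bed(-.019,0,.025)
chk('blue',.012)
E
```

```text
t 33.85 pos [ 0.4744 -0.0266  0.0988] shift [-0.1  -0.    1.84] turn [ 0.  -0.4 -0. ] w 0.693 F [-0.5 -0.   0.3] gf 0.0
front top [281.1, 154.7] [223.5, 154.7] bottom [276.2, 148.1]
[226 145] [279 269]
190 226 278
220 227 276
```

>>> send_rows(series=[[[-0.08, 0, 0.9], [0, 0, 0], 0.7], [[-0.08, 0, 1.6], [0, 0, 0], 0.7], [[-0.08, 0, 1.84], [0, 0, 0], 0.7], [[-0.08, 0, 1.84], [0, 0, 0], 0.3], [[-0.08, 0, 1.84], [0, 0, 0], 0.3], [[-0.08, 0, 1.84], [0, 0, 0], 0.3], [[-0.08, 0, 1.84], [0, 0, 0], 0.3], [[-0.08, 0, 1.84], [0, 0, 0], 0.3], [[-0.08, 0, 1.5], [0, 0, 0], 0.3], [[-0.08, 0, 1.35], [0, 0, 0], 0.3], [[-0.08, 0, 1.35], [0, 0, 0], 0.3]], grip_force=45)

```text
time: 35.0
tool_pos: [0.4817, -0.0273, 0.0502]
tool_rot: [[-0.995, 0.104, 0.003], [0.104, 0.995, -0.0], [-0.003, 0.0, -1.0]]
contact_force: [-0.2, 0.4, -1.4]
gripper_width: 0.452
grip_force: 44.9
```

```bash
python3 - <<'E'
from h import *
plan(.401,.276,.13,np.pi/2)
E
```

```text
t 35.0 pos [ 0.4817 -0.0273  0.0502] shift [ 2.79  7.33 -2.  ] turn [-0.   0.2 -5.9] w 0.452 F [-0.2  0.4 -1.4] gf 44.9
```

>>> send_rows(series=[[[0, 0.8, 0], [0, 0, 0], 0.3], [[0, 1.9, 0], [0, 0, 0], 0.3], [[0, 3.0, -0.2], [0, 0, 0], 0.3], [[0.3, 3.9, -1.2], [0, 0, 0], 0.3], [[0.9, 4.8, -2.0], [0, 0, -3], 0.3], [[1.6, 5.8, -2.0], [0, 0, -5.9], 0.3], [[2.2, 6.6, -2.0], [0, 0, -5.9], 0.3], [[2.72, 7.33, -2.0], [0, 0, -5.9], 0.3], [[2.72, 7.33, -2.0], [0, 0, -5.9], 0.3], [[2.72, 7.33, -2.0], [0, 0, -5.9], 0.3]])

```text
time: 36.0
tool_pos: [0.4021, 0.2759, 0.1285]
tool_rot: [[-1.0, -0.002, -0.0], [-0.002, 1.0, -0.001], [0.0, -0.001, -1.0]]
contact_force: [-0.1, -0.6, -1.0]
gripper_width: 0.452
grip_force: 44.9
```

```bash
python3 - <<'E'
from h import *
plan(.404,.276,.022,np.pi/2)
c=cam('wrist'); m=mask(c,*DEF['blue'][:2],(100,60,400,270)); q=cv2.findNonZero(m).reshape(-1,2); print(q.min(0),q.max(0))
print([px(c,[x,.276,z]).round(1).tolist() for x,z in((.357,.11),(.357,.15),(.344,.035))])
E
```

```text
t 36.0 pos [0.4021 0.2759 0.1285] shift [-0.05  0.    2.66] turn [-0.  -0.   0.1] w 0.452 F [-0.1 -0.6 -1. ] gf 44.9
[212 146] [294 269]
[[252.6, 156.7], [252.6, 170.0], [252.6, 127.9]]
```

>>> send_rows(series=[[[-0.12, 0, 1], [0, 0, 0], 0.3], [[-0.12, 0, 1.9], [0, 0, 0], 0.3], [[-0.12, 0, 2.4], [0, 0, 0], 0.3], [[-0.12, 0, 2.6], [0, 0, 0], 0.3], [[-0.12, 0, 2.66], [0, 0, 0], 0.3], [[-0.12, 0, 2.66], [0, 0, 0], 0.3]])

```text
time: 36.65
tool_pos: [0.4082, 0.2743, 0.0231]
tool_rot: [[-1.0, 0.003, -0.001], [0.003, 1.0, -0.001], [0.001, -0.001, -1.0]]
contact_force: [0.1, 1.0, -1.5]
gripper_width: 0.447
grip_force: 44.9
```

Not yet on the floor; feel down a little.

>>> send_rows(series=[[[0, 0, 0.04], [0, 0, 0], 0.3], [[0, 0, 0.08], [0, 0, 0], 0.3], [[0, 0, 0.12], [0, 0, 0], 0.3], [[0, 0, 0.12], [0, 0, 0], 0.3]])

```text
time: 37.05
tool_pos: [0.4087, 0.2747, 0.0229]
tool_rot: [[-1.0, 0.002, -0.001], [0.002, 1.0, -0.002], [0.001, -0.002, -1.0]]
contact_force: [-16.5, -11.4, 42.0]
gripper_width: 0.447
grip_force: 44.9
```

>>> send_rows(series=[[[0, 0, -0.1], [0, 0, 0], 0.3], [[0, 0, -0.1], [0, 0, 0], 0.3], [[0, 0, -0.1], [0, 0, 0], 0.62], [[0, 0, -0.1], [0, 0, 0], 0.62], [[0, 0, -0.1], [0, 0, 0], 0.62], [[0, 0, -0.8], [0, 0, 0], 0.62], [[0, 0, -1.8], [0, 0, 0], 0.62], [[0, 0, -2.8], [0, 0, 0], 0.62], [[0, 0, -3.9], [0, 0, 0], 0.55], [[0, 0, -3.9], [0, 0, 0], 0.55]], grip_force=12)

```text
time: 38.05
tool_pos: [0.4116, 0.2782, 0.1803]
tool_rot: [[-1.0, 0.001, 0.01], [0.001, 1.0, 0.006], [-0.01, 0.006, -1.0]]
contact_force: [0.5, 0.6, 0.9]
gripper_width: 0.551
grip_force: 0.0
```

```bash
python3 - <<'E'
from h import *
plan(.458,-.2157,.19,1.62)
c=cam('wrist');cv2.imwrite('pics/w7.png',c['color'])
E
```

```text
t 38.05 pos [0.4116 0.2782 0.1803] shift [ -1.17 -12.34  -0.31] turn [ 0.3  0.6 -2.9] w 0.551 F [0.5 0.6 0.9] gf 0.0
```

View pics/w7.png

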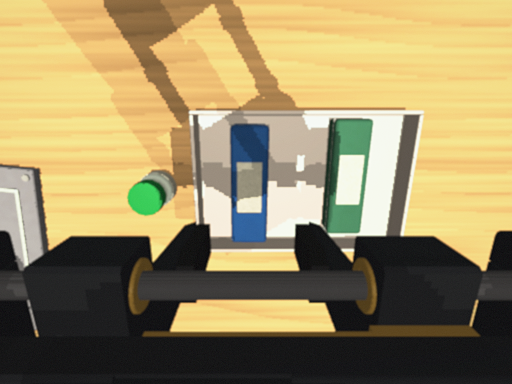

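Both tins lie flat in the crate (blue 232–269, green 327–372). Now the lever.

>>> send_rows(series=[[[0, -1.1, 0], [0, 0, 0], 0.55], [[0, -2.3, 0], [0, 0, 0], 0.55], [[0, -3.5, 0], [0, 0, 0], 0.55], [[0, -4.7, 0], [0, 0, -2.9], 0.55], [[0, -5.9, 0], [0, 0, -2.9], 0.55], [[0, -7.1, 0], [0, 0, -2.9], 0.55], [[0, -8.3, 0], [0, 0, -2.9], 0.55], [[-0.2, -9.5, 0], [0, 0, -2.9], 0.55], [[-0.6, -10.6, 0], [0, 0, -2.9], 0.55], [[-1.0, -11.6, 0], [0, 0, -2.9], 0.55], [[-1.17, -12.34, 0], [0, 0, -2.9], 0.55], [[-1.17, -12.34, 0], [0, 0, -2.9], 0.55]])

```text
time: 39.3
tool_pos: [0.4537, -0.2208, 0.1714]
tool_rot: [[-0.999, -0.046, -0.003], [-0.046, 0.999, 0.0], [0.002, 0.001, -1.0]]
contact_force: [0.3, 0.4, -0.3]
gripper_width: 0.55
grip_force: 0.0
```

```bash
python3 - <<'E'
from h import *
plan(.458,-.2157,.062,1.62)
c=cam('wrist'); g=c['color'].max(2); m=((g<45)*255).astype(np.uint8); k=np.zeros_like(m);k[150:260,212:300]=m[150:260,212:300]
n,l,s,ce=cv2.connectedComponentsWithStats(k)
for i in range(1,n):
    if s[i,4]>80: print(s[i],ce[i])
print('pred knob top',px(c,[.458,-.2157,.1]),'base',px(c,[.458,-.2157,.05]))
E
```

```text
t 39.3 pos [ 0.4537 -0.2208  0.1714] shift [-0.12  0.12  2.73] turn [ 0.  -0.1 -0.2] w 0.55 F [ 0.3  0.4 -0.3] gf 0.0
[247 181  24  38 732] [257.82103825 200.29508197]
[295 225   5  35 146] [297.37671233 242.04109589]
pred knob top [258.15652267 207.06317446] base [257.10069833 190.85909511]
```

>>> send_rows(series=[[[-0.12, 0.12, 0.8], [0, 0, 0], 0.55], [[-0.12, 0.12, 1.8], [0, 0, 0], 0.55], [[-0.12, 0.12, 2.5], [0, 0, 0], 0.55], [[-0.12, 0.12, 2.73], [0, 0, 0], 0.55], [[-0.12, 0.12, 2.73], [0, 0, 0], 0.1], [[-0.12, 0.12, 2.73], [0, 0, 0], 0.1], [[-0.12, 0.12, 2.73], [0, 0, 0], 0.1], [[-0.12, 0.12, 2.73], [0, 0, 0], 0.1], [[-0.12, 0.12, 2.73], [0, 0, 0], 0.1]])

```text
time: 40.25
tool_pos: [0.4598, -0.2137, 0.0661]
tool_rot: [[-0.999, -0.05, 0.003], [-0.05, 0.999, -0.002], [-0.003, -0.002, -1.0]]
contact_force: [-1.1, -0.1, 4.9]
gripper_width: 0.245
grip_force: 12.0
```

```bash
python3 - <<'E'
from h import *
plan(.458,-.2157,.062,1.62)
s=env.state();p=np.array(s['tool_pos'])[:2];piv=np.array([.5635,-.2065]);d=p-piv;a0=np.arctan2(d[1],d[0]);print(a0,np.hypot(*d))
R=np.array(s['tool_rot']);r=np.hypot(*d)
for th in np.linspace(a0,-2.24,10)[1:]:
    q=piv+r*np.array([np.cos(th),np.sin(th)]); print((R.T@np.array([*(q-p),0])/.04).round(2))
E
```

```text
t 40.25 pos [ 0.4598 -0.2137  0.0661] shift [ 0.05 -0.05  0.1 ] turn [-0.1  0.2  0. ] w 0.245 F [-1.1 -0.1  4.9] gf 12.0
-3.0727252973147663 0.10397504105546423
[-0.02 -0.24  0.  ]
[-0.05 -0.48  0.  ]
[-0.11 -0.71  0.  ]
[-0.19 -0.94  0.  ]
[-0.3  -1.15  0.  ]
[-0.42 -1.36  0.  ]
[-0.56 -1.56  0.  ]
[-0.71 -1.74  0.  ]
[-0.89 -1.91  0.01]
```

>>> send_rows(series=[[[-0.02, -0.24, 0], [0, 0, 0], 0.1], [[-0.05, -0.48, 0], [0, 0, 0], 0.1], [[-0.11, -0.71, 0], [0, 0, 0], 0.1], [[-0.19, -0.94, 0], [0, 0, 0], 0.1], [[-0.3, -1.15, 0], [0, 0, 0], 0.1], [[-0.42, -1.36, 0], [0, 0, 0], 0.1], [[-0.56, -1.56, 0], [0, 0, 0], 0.1], [[-0.71, -1.74, 0], [0, 0, 0], 0.1], [[-0.89, -1.91, 0], [0, 0, 0], 0.1], [[-0.91, -1.91, 0], [0, 0, 0], 0.1], [[-0.91, -1.91, 0], [0, 0, 0], 0.1]])

```text
time: 41.35
tool_pos: [0.4991, -0.2884, 0.0652]
tool_rot: [[-0.999, -0.05, 0.001], [-0.05, 0.999, -0.002], [-0.001, -0.002, -1.0]]
contact_force: [-1.5, -2.2, 4.4]
gripper_width: 0.243
grip_force: 12.0
```

>>> send_rows(series=[[[0, 0, 0], [0, 0, 0], 0.5], [[0, 0, 0], [0, 0, 0], 0.5], [[0, 0, 0], [0, 0, 0], 0.5], [[0, 0, -1], [0, 0, 0], 0.5], [[0, 0, -2], [0, 0, 0], 0.5], [[0, 0, -3], [0, 0, 0], 0.5], [[0, 0, -4], [0, 0, 0], 0.5], [[2.0, 1.0, -4], [0, 0, 0], 0.5], [[2.0, 1.0, -4], [0, 0, 0], 0.5], [[2.0, 1.0, -4], [0, 0, 0], 0.5]])

```text
time: 42.35
tool_pos: [0.4126, -0.2488, 0.2231]
tool_rot: [[-0.999, -0.049, -0.003], [-0.049, 0.999, 0.002], [0.003, 0.003, -1.0]]
contact_force: [0.9, 0.6, -0.0]
gripper_width: 0.504
grip_force: 0.0
```

```bash
python3 - <<'E'
from h import *
print(env.state()['tool_pos'],env.state()['contact_force'])
c=cam('top');s=cam('scene')
cr=np.vstack([cv2.resize(c['color'][160:290,90:410],(768,312),interpolation=cv2.INTER_CUBIC),cv2.resize(s['color'][130:265,30:382],(768,288),interpolation=cv2.INTER_CUBIC)]); cv2.imwrite('pics/end.png',cr)
E
```

```text
[ 0.4126142  -0.24882036  0.22313026] [ 0.85711558  0.63791938 -0.04457743]
```

View pics/end.png

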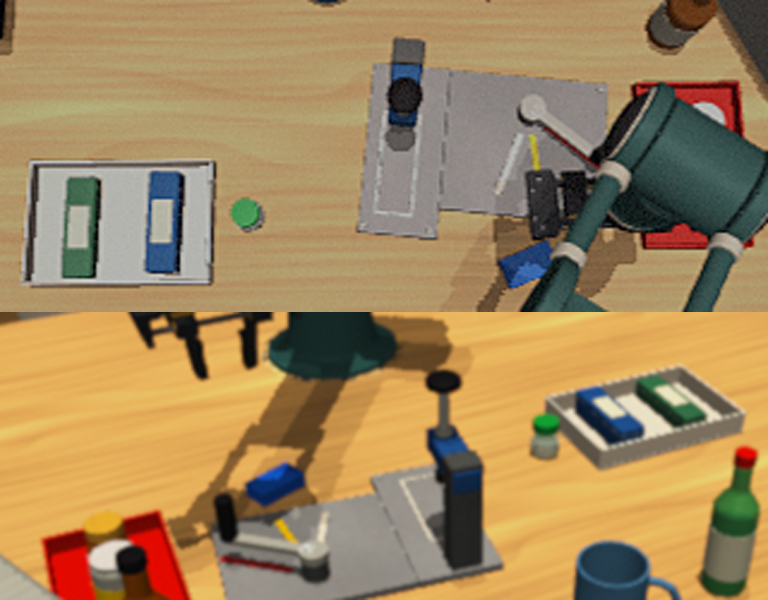

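Both tins lie flat in the crate, the lever is over the red mark, the plunger is up, and the jar and can stand in the tub. Handing in.

```bash
python3 -c "
from station import env
print(env.sign_off())"
```

```text
the job is handed in; nothing more can be done
None
```

I handed the job in at about 42 s with no verdict shown: the jar and can are upright in the tub, the green and blue tins (the only ones I saw) are stamped in order and flat in the crate, and the lever is back on red.

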